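Prise open a patty mould with a scraper

TASK

The cover of the patty mould has no handle and its hinge is stiff. Take the flat scraper out of its rack, where it stands on edge, lay it flat on the white cutting board and let go, then take it again with the blade level, slip the blade into the gap under the cover's front edge and prise the cover up with it, keeping the gripper itself off the mould until the cover is well raised. Open the cover until it stands upright or leans back, leave the scraper lying flat on the cutting board again, and do not shift the ring on the board, nor the jar, the bottle and the brush beside.

Things in the scene. Friction and masses are not known exactly. Their poses are not given: they have to be found in the camera images.
- mould: Fixed aluminium patty mould, a block 150 (x) x 170 (y) x 58 mm high. Origin: centre of its underside; x runs from its front to the hinge at the rear, z up. The front 25 mm of its flat top (x -75 to -50 mm) is a bare ledge before the cover. Rails 7 mm high lie on its top under both side edges of the cover (y beyond +-70 mm).
- cover (a joint): Angle of the mould's cover, rad: 0 shut, 1.57 upright, 1.9 at its stop; starts at 0 to 0.03. Steel plate 120 (hinge to front edge) x 160 x 10 mm with low ribs on top (16 mm in all), 0.3 kg, on a stiff hinge (about 0.35 N m) that stays where it is left. Shut, its underside is 65 mm above the bench: a gap 7 mm high and 140 mm wide over the mould's top.
- cover_edge (a point): Middle of the cover's lower front edge; moves with the cover. Shut, it is at x -50, z 65 mm in the mould's frame.
- cover_hinge (a point): Middle of the hinge axis, level with the shut cover's underside, at x 70, z 65 mm in the mould's frame; the axis is the mould's y axis.
- scraper: Loose flat scraper, 190 mm long, 0.16 kg, alike on both faces. Black handle 100 (x) x 26 (y) x 16 mm (z); steel blade 90 x 60 x 3 mm, in the handle's middle plane, x 50 to 140. Origin: handle's centre; x points to the blade, z square to its face. Centre of mass at x 22 mm. In the rack it stands on its long edge, y upright, origin 38 mm above the bench; lying flat it rests on the handle.
- scraper_tip (a point): Middle of the blade's straight front edge, 140 mm from the scraper's origin along its x.
- rack: Fixed white plastic rack, base plate 210 (x) x 70 x 8 mm; origin: centre of its underside. The blade stands in a slot 6 mm wide between two walls 8 mm thick, x 30 to 90, top 53 mm above the bench; the handle's rear end lies on a block, x -95 to -75, 25 mm high; the rest of the handle is free. The scraper's origin is at x -45, blade towards +x. Lift it straight up 50 mm to clear.
- board: Fixed white cutting board, 300 (x) x 220 (y) x 15 mm. Origin at the centre of its underside, axes along its sides. A steel ring stands near its corner at +x, -y.
- ring: Bystander: steel ring, 76 mm across, 30 mm high, on the board's far right corner. Origin at the centre of its underside.
- jar: Bystander: jar, 60 mm across, 90 mm high, right of the robot.
- bottle: Bystander: white bottle, 70 mm across, 190 mm high, behind the board.
- brush: Bystander: brush lying near the robot's base, right.
Things that resemble listed ones, but are neither listed nor needed, are in the scene too. What is shaped like the scraper but red is not meant.

How it is judged:
By the outcome, as a careful person would: the job done as asked, in the order asked, and still so for the second after the job is handed in, with the robot touching nothing.
It also fails if it takes over 72 s, if anything falls off the work surface, if the arm or the gripper's body presses on something with over 40 N, if the wrist force passes 120 N, or if a joint passes its speed limit or range.

ROBOT

A 7-joint arm with a two-finger parallel gripper is mounted at the origin on the work surface. World frame = base frame: x ahead of the robot, y to its left, z up, the work surface at z = 0. Lengths are in m, angles in rad, forces in N, time in s.
With the tool pointing down it reaches from about 0.4 to 0.85 m from the base axis. Payload 10.4 kg.
Tool frame: the origin (TCP) lies midway between the tips of the shut fingers; the grasp point (between the pads) lies 19 mm behind it; y points along the fingers, x is the direction in which the jaws open and shut, and the axes are right-handed (so a half turn about y gives the same grasp; the last joint's range is limited). The gripper opens to 87 mm and grips with 3 to 60 N. Pads are 19 mm wide; open, the fingers measure 117 mm over their backs; the gripper's body (75 mm by 190 mm) begins 51 mm behind the grasp point.
Start: joints at [1.164, 0.332, -0.065, 1.46, 0.022, 1.35, -0.088], TCP at [0.234, -0.58, 0.19] pointing down, gripper open.
Joint ranges: [-2.6, 2.6], [-0.5, 2.12], [-1.47, 1.34], [0.16, 2.42], [-1.27, 4.41], [0.06, 2.06], [-2.6, 2.6]. Speed limits (rad/s): [2.22, 2.22, 2.79, 2.79, 3.14, 3.14, 3.14].

INTERFACE

Orientations are given as a unit quaternion [x, y, z, w].
In Python, from bench import * gives the robot as it stands.
- The arm moves only by the tool jog_arm, never from a script. Its argument "commands" is a list of rows, each an object with "translation": the shift along the world's x, y, z in mm, a list of three; "twist": the turn about the world's z in rad. A call has 1 to 20 rows; each row shifts and turns the commanded pose from where the row before left it; what a row does not reach is not made up. A row lasts 1/10 s, in which the tool goes at most 50 mm and 8.59 degrees, less where a joint would pass 70% of its speed; a pose out of reach is approached as far as the arm can. A call is refused whole if a number of a shift passes 50 or a number of a turn 0.15, either way. A call with a gripper value outside its range is refused whole. "grip" is the closure, from 0 (fully open) to 1 (shut), set as the call begins (left out, the last holds). The fingers move at their own pace and stop on an object; "grip_force" is the grip in N (left out, the last holds). Time passes only in rows, so rows that do not move let the fingers close. It gives the time, the measured TCP pose, the force and the opening at its end, in the units of the state.
- read_state(): the state, without advancing time (a new reading comes with each control period).
- camera(name): name is "side" or "top" or "wrist"; returns a dict with "img" (384x512x3 uint8, red, green, blue), "fx", "fy", "cx", "cy" (pixels), "cam_to_world" (4x4, takes a point from camera to world coordinates). Camera axes: x right, y down, z forward; pixel columns grow to the right and rows downward; lengths in m; the calibration is good to about 2 mm. A picture is of the moment at which its call begins. There is no depth.
- close_job(): hands the job in, once; it reports no verdict.
The state is a dict: "time": time; "joint_positions": joint angles; "joint_vel": joint speeds; "joint_torque": joint torques, N m; "ee_pos": TCP position; "eef_rot": TCP orientation; "ft_force": force on the tool from outside, world axes, zero at the start; "torque": the same for the moment, N m; "width": finger opening in m.
Only numpy, scipy, OpenCV 4.12 (cv2) and the standard library are available. Lean on these libraries where they do the work, as an engineer would, in place of code of your own. Each camera call takes 0.05 s, during which the arm holds its last target.

## Working session

There is one attempt and no reset: what is moved stays moved. The work goes in short steps, Python scripts to look and compute and a tool call to move; the robot and the scene stay as the last step left them, time stands still between calls to the robot, and variables do not carry over. Pictures are saved under pics/ and viewed, and the job is handed in when it is done.

Besides the shell and the picture viewer there is one more tool, called after ">>>" as name(argument=value, ...), one argument or row to a line, values as JSON. jog_arm: Moves the arm, as the interface text tells. Its arguments: {"type":"object","properties":{"commands":{"type":"array"},"grip":{"type":"number"},"grip_force":{"type":"number"}},"required":["commands"]}

```bash
ls; mkdir -p pics
python3 - <<'E'
from bench import *
import cv2
s=read_state(); print({k:s[k] for k in ('time','ee_pos','eef_rot','ft_force','width')})
for n in ('side','top','wrist'):
    c=camera(n); cv2.imwrite(f'pics/{n}0.png',c['img'][:,:,::-1]); print(n,c['fx'],c['fy'],c['cx'],c['cy']); print(c['cam_to_world'])
E
```

```text
pics
{'time': 0.0, 'ee_pos': array([ 0.23386478, -0.57909794,  0.18873371]), 'eef_rot': array([-0.58593092,  0.39588431, -0.39498856,  0.58646791]), 'ft_force': array([-0.71797095, -0.2357558 ,  0.36255257]), 'width': 0.08684922665237989}
side 416.04992967996026 416.04992967996026 259.7268994484082 191.41542109501162
[[-0.61374214 -0.46766779  0.63608759 -0.38532623]
 [-0.78936355  0.37882059 -0.48311504  0.79527604]
 [-0.01502573 -0.79861242 -0.60165807  0.95510745]
 [ 0.          0.          0.          1.        ]]
top 442.8455437944817 442.8455437944817 254.2417060786217 193.22021137184922
[[ 1.76404929e-02 -9.83232443e-01  1.81501449e-01  2.42192315e-01]
 [-9.99842005e-01 -1.77442211e-02  1.05239892e-03  9.81974350e-02]
 [ 2.18584908e-03 -1.81491337e-01 -9.83390114e-01  1.61552914e+00]
 [ 0.00000000e+00  0.00000000e+00  0.00000000e+00  1.00000000e+00]]
wrist 295.68941120233075 295.68941120233075 245.53236698327365 192.95670136760262
[[ 3.74361674e-01 -8.95641749e-01 -2.40164930e-01  2.99079068e-01]
 [-9.27282518e-01 -3.61778827e-01 -9.62455834e-02 -5.52604322e-01]
 [-6.85024065e-04  2.58731399e-01 -9.65949064e-01  3.84607338e-01]
 [ 0.00000000e+00  0.00000000e+00  0.00000000e+00  1.00000000e+00]]
```

View pics/side0.png

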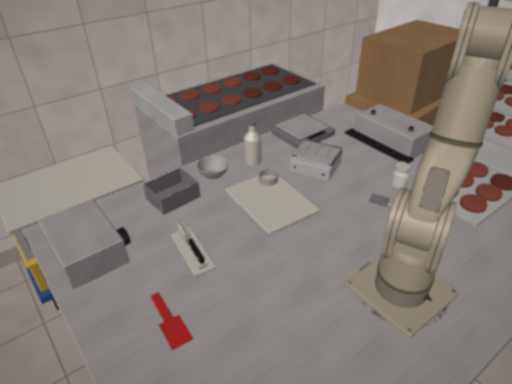

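View pics/top0.png

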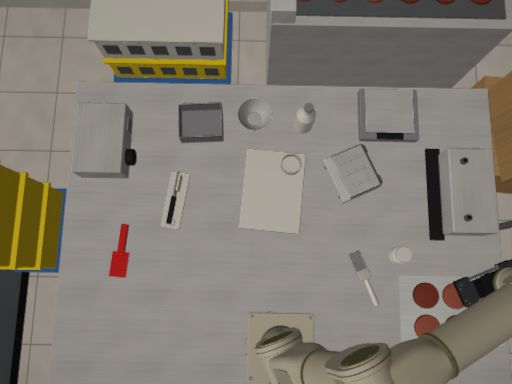

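View pics/wrist0.png

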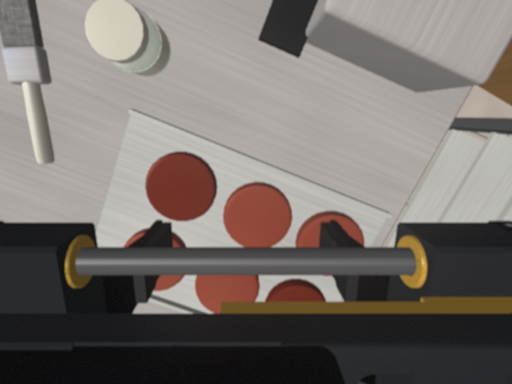

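```bash
cat > h.py <<'E'
import numpy as np, cv2
from bench import *
def crop(name,fn,x0,y0,x1,y1,k,img=None):
    im=(camera(name)['img'] if img is None else img)[:,:,::-1]
    cv2.imwrite(fn,cv2.resize(im[y0:y1,x0:x1],None,fx=k,fy=k,interpolation=cv2.INTER_CUBIC))
def ray(c,u,v,z):
    T=c['cam_to_world'];d=T[:3,:3]@np.array([(u-c['cx'])/c['fx'],(v-c['cy'])/c['fy'],1])
    o=T[:3,3];return o+d*(z-o[2])/d[2]
def proj(c,p):
    T=c['cam_to_world'];q=T[:3,:3].T@(np.atleast_2d(p)-T[:3,3]).T
    return np.array([c['fx']*q[0]/q[2]+c['cx'],c['fy']*q[1]/q[2]+c['cy']]).T
E
python3 - <<'E'
import cv2
t=cv2.imread('pics/top0.png');s=cv2.imread('pics/side0.png')
def cr(im,fn,x0,y0,x1,y1,k): cv2.imwrite(fn,cv2.resize(im[y0:y1,x0:x1],None,fx=k,fy=k,interpolation=cv2.INTER_CUBIC))
cr(t,'pics/t_rack.png',150,160,210,240,7)
cr(t,'pics/t_mould.png',310,135,390,210,7)
cr(t,'pics/t_board.png',230,140,320,240,6)
cr(s,'pics/s_rack.png',160,215,225,280,8)
cr(s,'pics/s_mould.png',280,130,350,185,8)
E
```

```text
(no output)
```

View pics/t_rack.png

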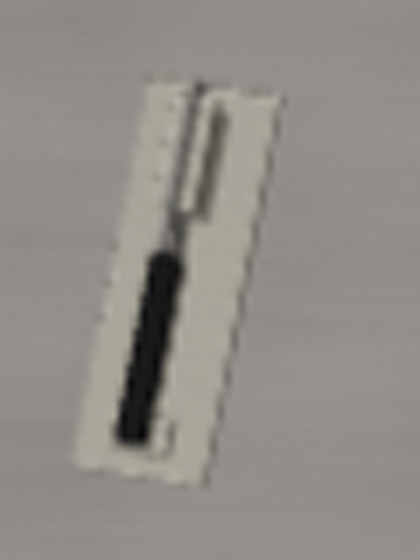

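View pics/t_mould.png

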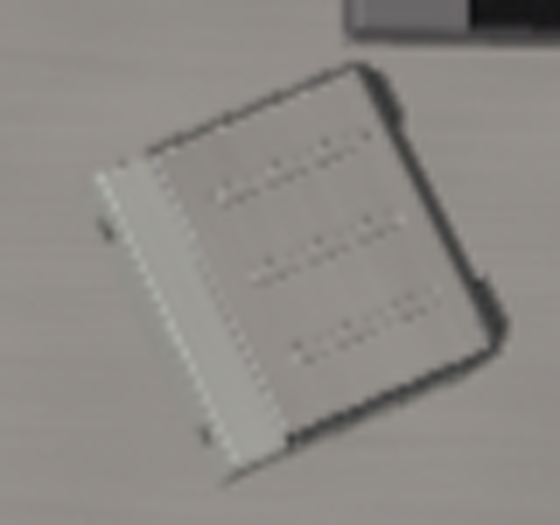

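View pics/t_board.png

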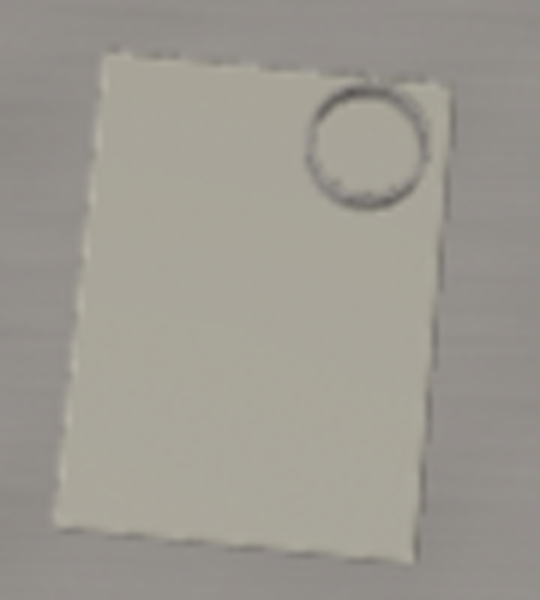

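View pics/s_rack.png

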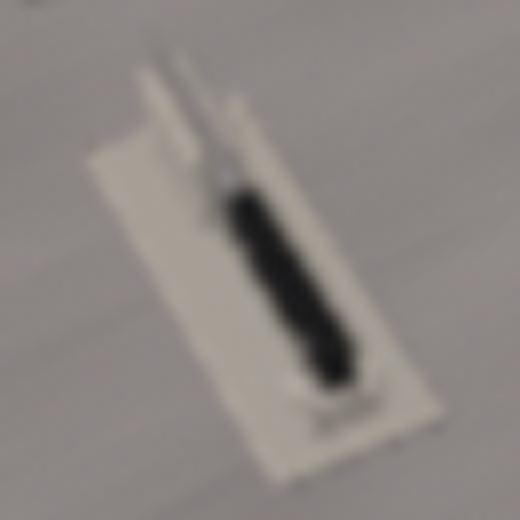

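View pics/s_mould.png

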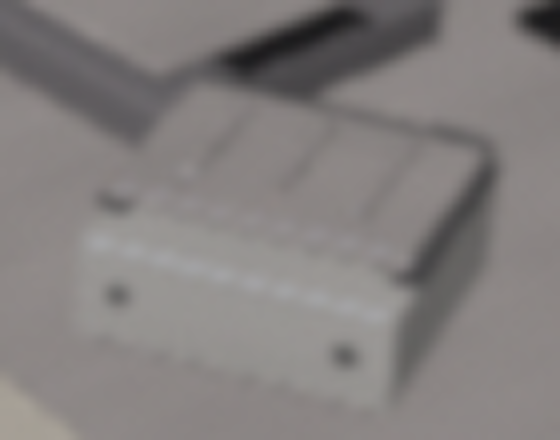

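```bash
cat > fit.py <<'E'
from h import *
from scipy.optimize import least_squares
from scipy.spatial.transform import Rotation as R
t=camera('top');s=camera('side')
off=lambda pts,k,o:[(a/k+o[0],b/k+o[1]) for a,b in pts]
def fit(obs,x0):
    # obs: list (cam, local pts, pix)
    def f(q):
        c,sn=np.cos(q[2]),np.sin(q[2]);M=np.array([[c,-sn,0],[sn,c,0],[0,0,1]])
        return np.concatenate([(proj(cam,np.array(l)@M.T+[q[0],q[1],0])-np.array(p)).ravel() for cam,l,p in obs])
    r=least_squares(f,x0,loss='soft_l1');return r.x,f(r.x).round(1)
print('mould',*fit([(t,[(-.075,.085,.058),(-.075,-.085,.058)],off([(97,178),(232,465)],7,(310,135))),
 (s,[(-.075,.085,.058),(-.075,-.085,.058),(-.075,.085,0),(-.075,-.085,0)],off([(88,238),(388,318),(75,330),(388,408)],8,(280,130)))],[.55,-.2,-1.1]))
print('board',*fit([(t,[(.15,.11,.015),(.15,-.11,.015),(-.15,-.11,.015),(-.15,.11,.015)],off([(105,52),(450,85),(413,562),(53,523)],6,(230,140)))],[.5,0,0]))
print('rack',*fit([(t,[(.105,.035,.008),(.105,-.035,.008),(-.105,-.035,.008),(-.105,.035,.008)],off([(147,80),(282,98),(207,487),(75,465)],7,(150,160))),
 (s,[(.105,.035,.008),(-.105,-.035,.008),(-.105,.035,.008)],off([(88,158),(445,410),(280,490)],8,(160,215)))],[.5,.3,0]))
print('scr',*fit([(t,[(-.05,0,.051),(.05,0,.051)],off([(131,442),(167,252)],7,(150,160))) ],[.5,.3,0]))
a=off([(366,148),(366,90),(366,205)],6,(230,140))
print('ring',ray(t,*a[0],.045))
st=read_state();print(R.from_quat(st['eef_rot']).as_matrix().round(3),st['joint_positions'])
E
python3 fit.py
```

```text
mould [ 0.61091137 -0.25271661 -1.15211522] [-0.2 -0.8  0.3  0.8 -1.5 -0.8  1.4  0.  -0.2 -0.2  0.1  1. ]
board [ 0.54997947  0.03260702 -0.08333986] [-0.4 -0.5  0.6 -0.2  0.2  0.1 -0.3  0.5]
rack [ 0.50780391  0.39109021 -0.14206992] [ 0.1 -0.2 -0.7  0.1 -0.7  0.2 -0.7  0.3 -0.1 -0.9  0.8 -0.   0.2 -1.2]
scr [ 0.46660516  0.3946258  -0.13429937] [-0.   0.1  0.  -0.1]
ring [ 0.64045899 -0.03241532  0.045     ]
[[ 0.374 -0.     0.927]
 [-0.927  0.001  0.374]
 [-0.001 -1.    -0.   ]] [ 1.16441563  0.33252556 -0.06468335  1.46046334  0.02159704  1.34991063
 -0.08847305]
```

>>> jog_arm(
  commands=[
    {"translation": [28,30,10],"twist": 0.0935},
    {"translation": [28,30,10],"twist": 0.0935},
    {"translation": [28,30,10],"twist": 0.0935},
    {"translation": [28,30,10],"twist": 0.0935},
    {"translation": [28,30,10],"twist": 0.0935},
    {"translation": [28,30,10],"twist": 0.0935},
    {"translation": [15,37,0],"twist": 0.0935},
    {"translation": [15,37,0],"twist": 0.0935},
    {"translation": [15,37,0],"twist": 0.0935},
    {"translation": [15,37,0],"twist": 0.0935},
    {"translation": [15,37,0],"twist": 0.0935},
    {"translation": [15,37,0],"twist": 0.0935},
    {"translation": [15,37,0],"twist": 0.0935},
    {"translation": [15,37,0],"twist": 0.0935},
    {"translation": [-2,37,0],"twist": 0.0935},
    {"translation": [-2,37,0],"twist": 0.0935},
    {"translation": [-2,37,0],"twist": 0.0935},
    {"translation": [-2,37,0],"twist": 0.0935},
    {"translation": [-2,37,0],"twist": 0.0935},
    {"translation": [-2,37,0],"twist": 0.0935},
  ],
  grip=0,
)

```text
time: 2.25
ee_pos: [0.5097, 0.1198, 0.2497]
eef_rot: [0.666, 0.238, -0.238, -0.666]
ft_force: [-0.7, -0.4, 0.5]
width: 0.0871
```

>>> jog_arm(
  commands=[
    {"translation": [-4,34,-6],"twist": 0.0935},
    {"translation": [-4,34,-6],"twist": 0.0935},
    {"translation": [-4,34,-6],"twist": 0.0935},
    {"translation": [-4,34,-6],"twist": 0.0935},
    {"translation": [-4,34,-6],"twist": 0.0935},
    {"translation": [-4,34,-6],"twist": 0.0935},
    {"translation": [-4,34,-6],"twist": 0.0935},
    {"translation": [-4,34,-6],"twist": 0.0935},
    {"translation": [0,0,0],"twist": 0},
  ],
)

```text
time: 3.15
ee_pos: [0.4749, 0.3948, 0.2003]
eef_rot: [-0.53, -0.466, 0.467, 0.533]
ft_force: [-0.4, -0.1, -0.4]
width: 0.0868
```

Run:
```python
from h import *
w=camera('wrist');cv2.imwrite('pics/w1.png',w['img'][:,:,::-1])
np.savez('pics/w1.npz',**w)
from scipy.spatial.transform import Rotation as R
s=read_state();m=R.from_quat(s['eef_rot']).as_matrix();print(s['ee_pos'],np.arctan2(m[1,0],m[0,0]))
```

```text
[0.47631526 0.39261673 0.20076458] 1.4352721768010692
```

View pics/w1.png

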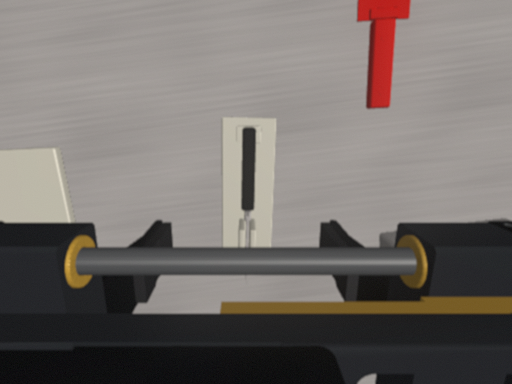

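Run:
```python
from h import *
w=dict(np.load('pics/w1.npz'))
crop('wrist','pics/w1c.png',200,100,300,260,5,w['img'])
for p in [(249,129),(247.5,209.5)]: print(ray(w,*p,.051))
print(w['cam_to_world'].round(3))
```

```text
[0.42144247 0.40617979 0.051     ]
[0.51699129 0.39206782 0.051     ]
[[ 0.13   0.959  0.254  0.405]
 [ 0.991 -0.126 -0.033  0.404]
 [ 0.001  0.256 -0.967  0.396]
 [ 0.     0.     0.     1.   ]]
```

View pics/w1c.png

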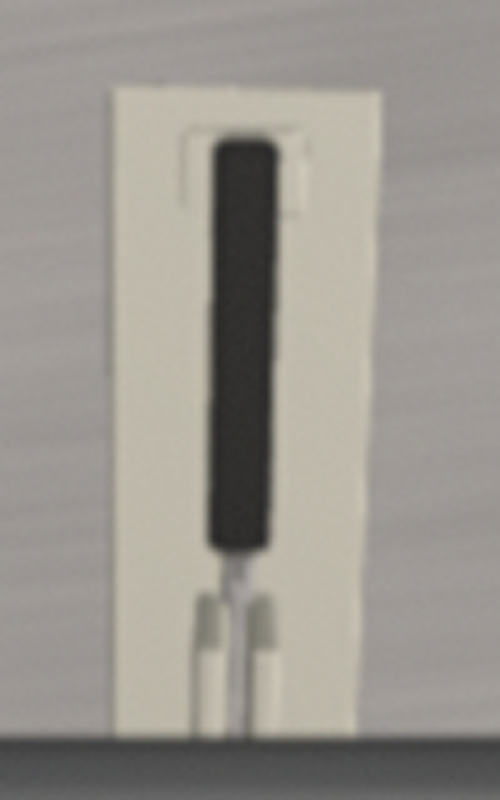

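>>> jog_arm(
  commands=[
    {"translation": [0,4,-30],"twist": 0},
    {"translation": [0,0,-30],"twist": 0},
    {"translation": [0,0,-30],"twist": 0},
    {"translation": [0,0,-30],"twist": 0},
    {"translation": [0,0,-25],"twist": 0},
    {"translation": [0,0,-20],"twist": 0},
    {"translation": [0,0,-12],"twist": 0},
    {"translation": [0,0,0],"twist": 0},
  ],
)

```text
time: 4.0
ee_pos: [0.4781, 0.3929, 0.0233]
eef_rot: [0.534, 0.463, -0.464, -0.534]
ft_force: [-0.2, 0.6, 0.8]
width: 0.0873
```

Run:
```python
from h import *
w=camera('wrist');cv2.imwrite('pics/w2.png',w['img'][:,:,::-1])
crop('side','pics/s2.png',150,150,280,290,5)
print(read_state()['ee_pos'])
```

```text
[0.47867037 0.39441333 0.02548552]
```

View pics/w2.png

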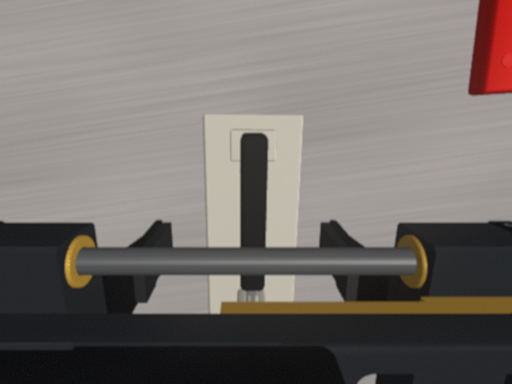

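View pics/s2.png

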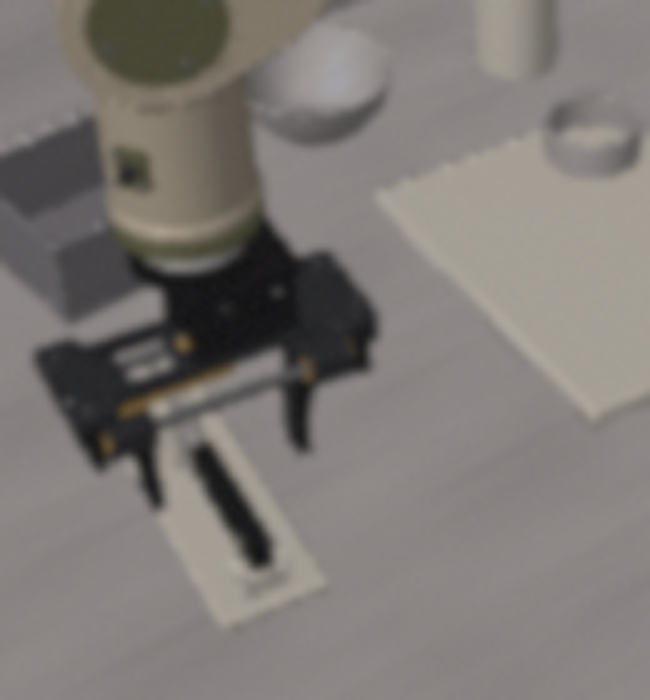

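>>> jog_arm(
  commands=[
    {"translation": [0,3,0],"twist": 0},
    {"translation": [0,0,0],"twist": 0},
    {"translation": [0,0,0],"twist": 0},
    {"translation": [0,0,0],"twist": 0},
    {"translation": [0,0,0],"twist": 0},
    {"translation": [0,0,0],"twist": 0},
    {"translation": [0,0,0],"twist": 0},
    {"translation": [0,0,0],"twist": 0},
  ],
  grip=1,
  grip_force=25,
)

```text
time: 4.9
ee_pos: [0.478, 0.3974, 0.0246]
eef_rot: [-0.534, -0.464, 0.464, 0.534]
ft_force: [0.5, 0.9, 0.1]
width: 0.0311
```

>>> jog_arm(
  commands=[
    {"translation": [0,0,0],"twist": 0},
    {"translation": [0,0,0],"twist": 0},
    {"translation": [0,0,0],"twist": 0},
    {"translation": [0,0,0],"twist": 0},
    {"translation": [0,0,0],"twist": 0},
  ],
)

```text
time: 5.4
ee_pos: [0.478, 0.3975, 0.0246]
eef_rot: [-0.534, -0.464, 0.464, 0.534]
ft_force: [-0.2, 0.5, -0.3]
width: 0.0007
```

Run:
```python
from h import *
w=camera('wrist');cv2.imwrite('pics/w3.png',w['img'][:,:,::-1])
crop('side','pics/s3.png',150,150,280,290,5)
print(read_state()['ee_pos'],read_state()['width'])
```

```text
[0.47802792 0.3974434  0.02456942] 0.0003995849014568394
```

View pics/w3.png

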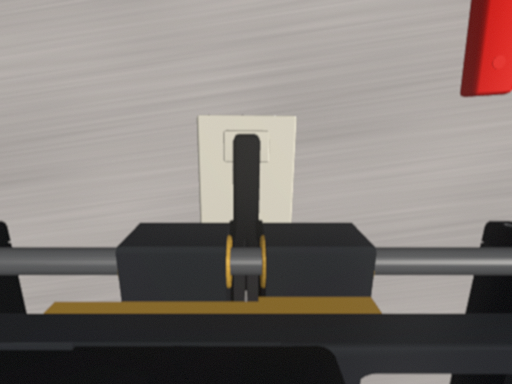

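View pics/s3.png

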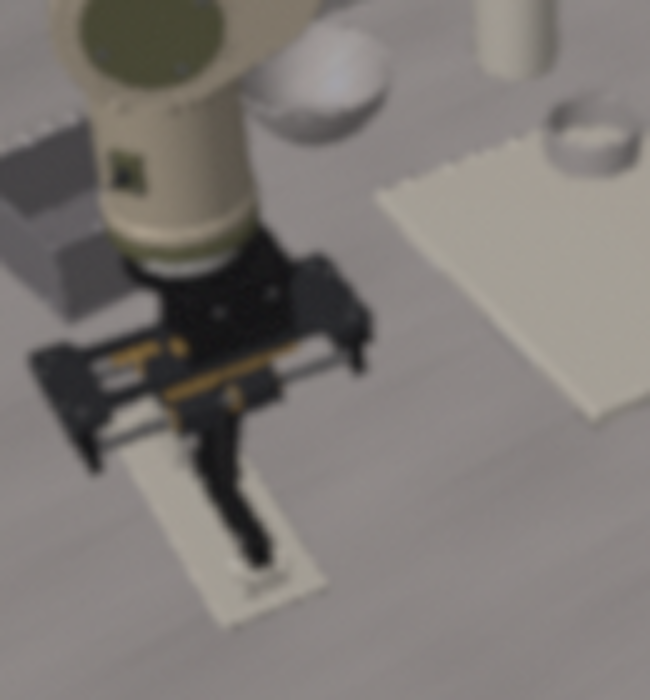

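Run:
```python
import cv2
im=cv2.imread('pics/w3.png')[200:320,190:310]
im=cv2.convertScaleAbs(im,alpha=2.2,beta=20)
cv2.imwrite('pics/w3c.png',cv2.resize(im,None,fx=5,fy=5,interpolation=cv2.INTER_CUBIC))
im=cv2.imread('pics/s3.png')[380:600,120:340]
im=cv2.convertScaleAbs(im,alpha=2,beta=20)
cv2.imwrite('pics/s3c.png',cv2.resize(im,None,fx=2.7,fy=2.7,interpolation=cv2.INTER_CUBIC))
```

```text
(no output)
```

View pics/w3c.png

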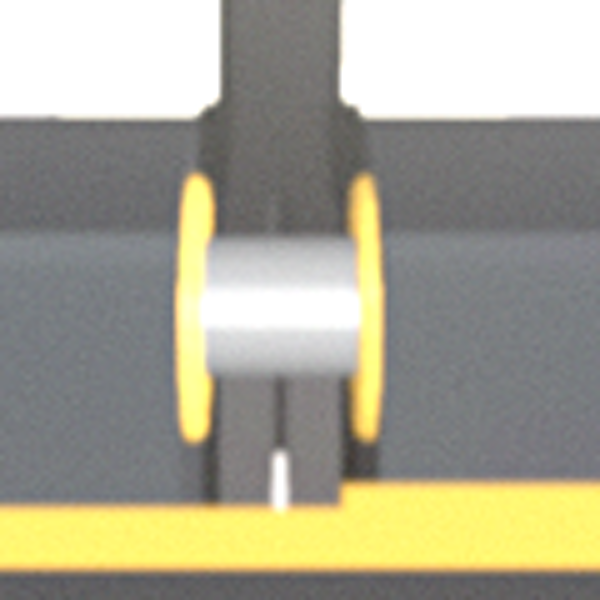

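View pics/s3c.png

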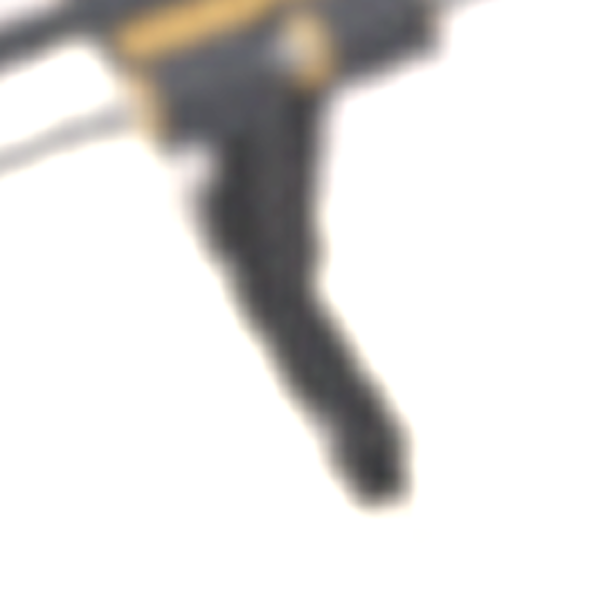

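>>> jog_arm(
  commands=[
    {"translation": [0,0,10],"twist": 0},
    {"translation": [0,0,10],"twist": 0},
    {"translation": [0,0,10],"twist": 0},
    {"translation": [0,0,0],"twist": 0},
  ],
)

```text
time: 5.9
ee_pos: [0.4788, 0.3984, 0.0568]
eef_rot: [0.534, 0.465, -0.463, -0.534]
ft_force: [0.3, -0.2, -0.4]
width: 0.0006
```

Run:
```python
from h import *
w=camera('wrist');cv2.imwrite('pics/w4.png',w['img'][:,:,::-1])
crop('side','pics/s4.png',150,150,280,290,5)
print(read_state()['ee_pos'],read_state()['width'],read_state()['ft_force'])
```

```text
[0.47829322 0.39754881 0.05502078] 0.0001953245903121654 [-0.46503892 -0.44379865 -0.66521141]
```

View pics/w4.png

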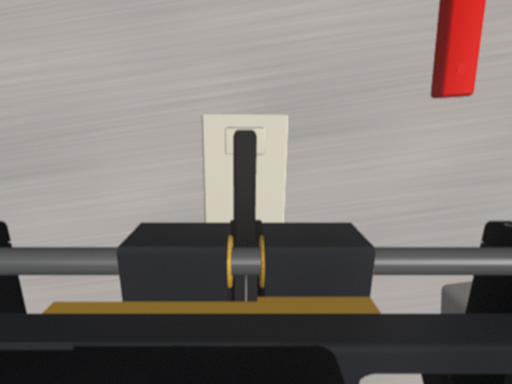

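View pics/s4.png

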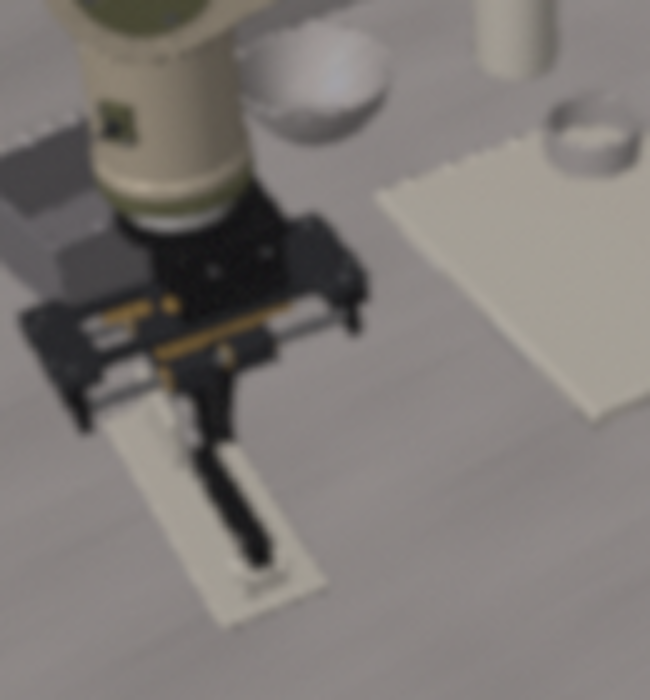

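Run:
```python
from h import *
s=camera('side');w=camera('wrist');t=camera('top')
np.savez('pics/s5.npz',**s);np.savez('pics/w5.npz',**w)
p=read_state()['ee_pos'];print(p)
for dz in (0,.02,.04): print(proj(s,p+[0,0,dz]),proj(w,p+[0,0,dz]))
crop('side','pics/s5.png',170,200,235,280,8,s['img'])
crop('top','pics/t5.png',140,130,240,240,5,t['img'])
# expected scraper handle front/rear in side image
for x in (-.05,.05,.14):
  q=np.array([.467+x*np.cos(-.14),.397+x*np.sin(-.14),.051 if x<.06 else .068]);print(x,q,proj(s,q),proj(w,q))
```

```text
[0.47789897 0.39719562 0.05416348]
[[194.23653533 244.90248032]] [[245.02971377 217.91205646]]
[[193.51838064 240.18210838]] [[244.95907993 228.59679602]]
[[192.78650248 235.37153312]] [[244.87230901 241.72258087]]
-0.05 [0.4174892  0.40397716 0.051     ] [[202.76909193 257.76989203]] [[242.39975849 129.32571578]]
0.05 [0.5165108  0.39002284 0.051     ] [[190.03068771 237.90303955]] [[242.76865302 266.03563251]]
0.14 [0.60563024 0.37746396 0.068     ] [[178.99254557 217.83603953]] [[242.84029976 382.35414412]]
```

View pics/s5.png

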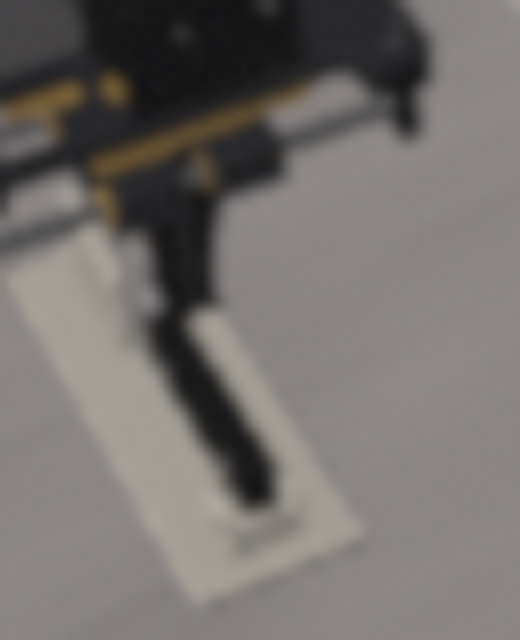

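View pics/t5.png

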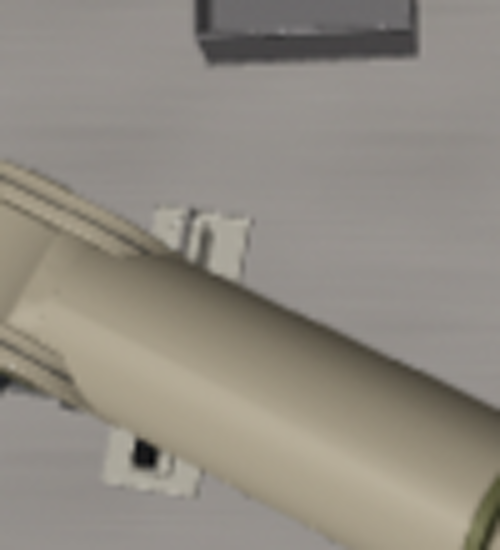

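Run:
```python
from h import *
w=dict(np.load('pics/w5.npz'));s=dict(np.load('pics/s5.npz'))
c,sn=np.cos(-.142),np.sin(-.142)
M=np.array([[c,-sn,0],[sn,c,0],[0,0,1]])
L=np.array([(-.105,.035,.008),(-.105,-.035,.008),(-.095,.018,.025),(-.05-.045,0,.051)])
print(w['cam_to_world'][:3,3]);print(proj(w,L@M.T+[.5085,.391,0]))
print(proj(s,L@M.T+[.5085,.391,0]))
crop('wrist','pics/w5c.png',190,100,310,310,4,cv2.convertScaleAbs(w['img'],alpha=2,beta=10))
```

```text
[0.40792903 0.40753409 0.25028764]
[[287.3958758  109.7054407 ]
 [198.64686979 109.52300892]
 [267.08185432 123.36077978]
 [242.44737213 124.55438527]]
[[195.1403394  274.92438241]
 [216.36693956 266.08332199]
 [198.49064841 266.71598575]
 [203.17035197 258.41977568]]
```

View pics/w5c.png

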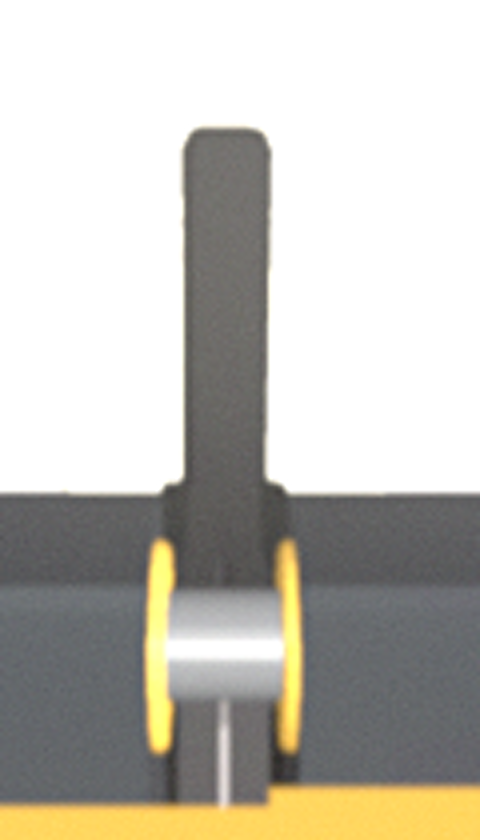

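Run:
```python
import cv2,numpy as np
out=[]
for f in ('pics/w3.png','pics/w4.png'):
    im=cv2.imread(f)[195:310,205:290].astype(float)
    im=np.clip((im-5)*5,0,255).astype('uint8')
    out.append(cv2.resize(im,None,fx=4.6,fy=5,interpolation=cv2.INTER_CUBIC))
cv2.imwrite('pics/w34.png',np.hstack(out))
```

View pics/w34.png

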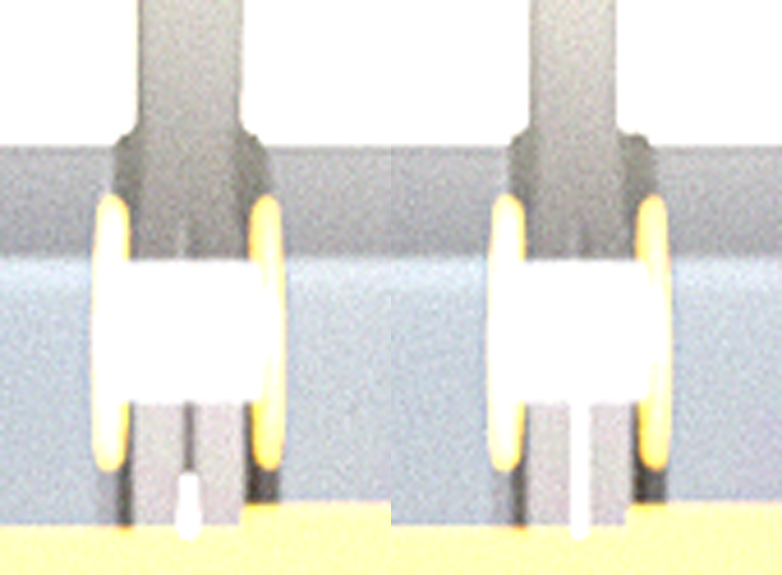

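Run:
```python
from h import *
from scipy.optimize import least_squares
c,sn=np.cos(-.142),np.sin(-.142)
M=np.array([[c,-sn,0],[sn,c,0],[0,0,1]])
L=np.array([(-.105,.035,.008),(-.105,-.035,.008),(-.095,0,.051)])@M.T+[.5085,.391,0]
for f,obs in (('w1',[(276.2,118.4),(222.6,117.6),(249,128.)]),('w5',[(288,115),(203.5,115),(246.5,132)])):
    w=dict(np.load(f'pics/{f}.npz'));T=w['cam_to_world'].copy()
    print(f,T[:3,3],proj(w,L))
    def F(q):
        w['cam_to_world']=T.copy();w['cam_to_world'][:3,3]+=q;return (proj(w,L)-obs).ravel()
    r=least_squares(F,[0,0,0]);print(r.x,F(r.x).round(1))
```

```text
w1 [0.40531207 0.40404589 0.3963233 ] [[274.2209866  114.2968783 ]
 [219.05516526 113.64510947]
 [246.70425427 122.97579607]]
[-0.00576864 -0.00256019  0.008547  ] [-0.2  0.2 -0.4  0.4  0.5 -0.5]
w5 [0.40792903 0.40753409 0.25028764] [[287.3958758  109.7054407 ]
 [198.64686979 109.52300892]
 [242.44737213 124.55438527]]
[-0.00493191 -0.0017051   0.00955013] [ 0.5  0.7  0.   0.5 -0.5 -1.1]
```

Run:
```python
from h import *
s=dict(np.load('pics/s5.npz'))
for h in (.0435,.05):
  for sg in (1,-1):
    for z in (.0255,.0355,.0455,.0555): print(h,sg,z,proj(s,np.array([.4785+sg*h*.135,.3944+sg*h*.99,z])))
im=cv2.imread('pics/s2.png')[380:560,100:350]
im=np.clip(im.astype(float)*1.8,0,255).astype('uint8')
cv2.imwrite('pics/s2c.png',cv2.resize(im,None,fx=3,fy=3))
```

```text
0.0435 1 0.0255 [[182.89830608 256.19018844]]
0.0435 1 0.0355 [[182.48813152 253.897707  ]]
0.0435 1 0.0455 [[182.07408078 251.58356146]]
0.0435 1 0.0555 [[181.65609866 249.24744326]]
0.0435 -1 0.0255 [[208.59588997 245.95843731]]
0.0435 -1 0.0355 [[208.31408633 243.67867369]]
0.0435 -1 0.0455 [[208.02968916 241.37792868]]
0.0435 -1 0.0555 [[207.74266249 239.05591129]]
0.05 1 0.0255 [[180.92345887 256.97649369]]
0.05 1 0.0355 [[180.50315902 254.68313779]]
0.05 1 0.0455 [[180.07887933 252.36806603]]
0.05 1 0.0555 [[179.650563   250.03096848]]
0.05 -1 0.0255 [[210.46254153 245.21521125]]
0.05 -1 0.0355 [[210.18981783 242.9364683 ]]
0.05 -1 0.0455 [[209.91458906 240.6367942 ]]
0.05 -1 0.0555 [[209.63682054 238.31589921]]
```

View pics/s2c.png

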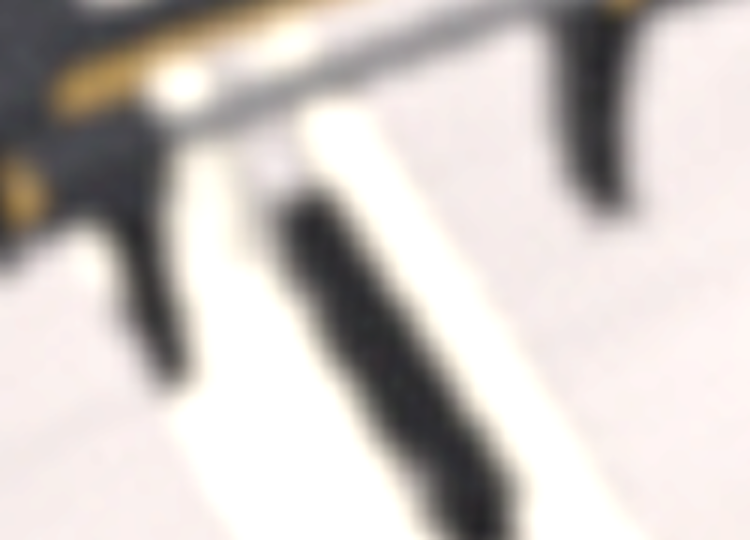

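>>> jog_arm(
  commands=[
    {"translation": [0,0,10],"twist": 0},
    {"translation": [0,0,0],"twist": 0},
    {"translation": [0,0,0],"twist": 0},
    {"translation": [0,0,0],"twist": 0},
    {"translation": [0,0,0],"twist": 0},
    {"translation": [0,0,0],"twist": 0},
    {"translation": [0,0,0],"twist": 0},
    {"translation": [0,0,-20],"twist": 0},
    {"translation": [0,0,-20],"twist": 0},
    {"translation": [0,0,-12],"twist": 0},
    {"translation": [0,0,0],"twist": 0},
  ],
  grip=0,
)

```text
time: 7.25
ee_pos: [0.4772, 0.3966, 0.0109]
eef_rot: [-0.534, -0.463, 0.465, 0.534]
ft_force: [-0.3, 0.8, 0.8]
width: 0.0803
```

```bash
cat >> h.py <<'E'
def snap(tag,x0=150,y0=150,x1=280,y1=290,k=5,a=1.0):
    s=camera('side');w=camera('wrist');np.savez(f'pics/{tag}_s.npz',**s);np.savez(f'pics/{tag}_w.npz',**w)
    crop('side',f'pics/{tag}_s.png',x0,y0,x1,y1,k,cv2.convertScaleAbs(s['img'],alpha=a))
    cv2.imwrite(f'pics/{tag}_w.png',w['img'][:,:,::-1])
    st=read_state();print({k:np.round(st[k],4) for k in('time','ee_pos','ft_force','width')})
E
python3 -c "
from h import *
snap('a',170,200,250,290,8,1.5)"
```

```text
{'time': np.float64(7.35), 'ee_pos': array([0.4781, 0.3978, 0.0131]), 'ft_force': array([ 0.7086, -0.038 , -0.1944]), 'width': np.float64(0.0846)}
```

View pics/a_s.png

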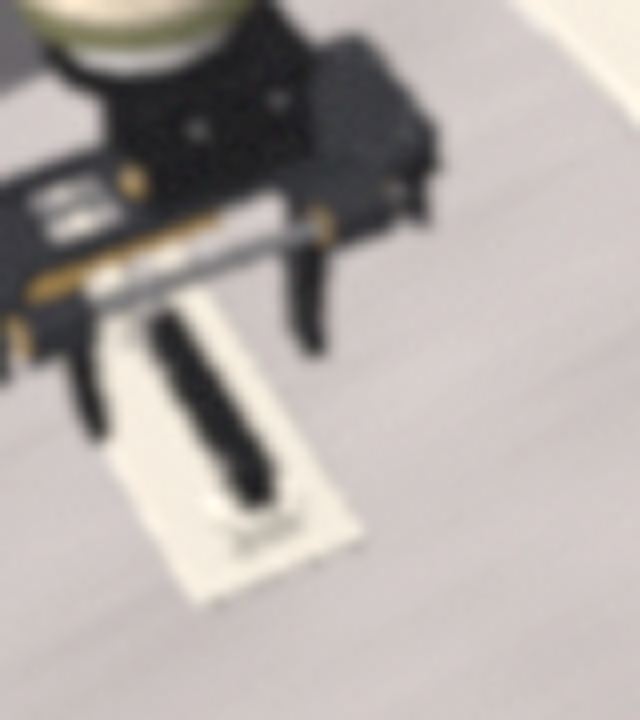

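View pics/a_w.png

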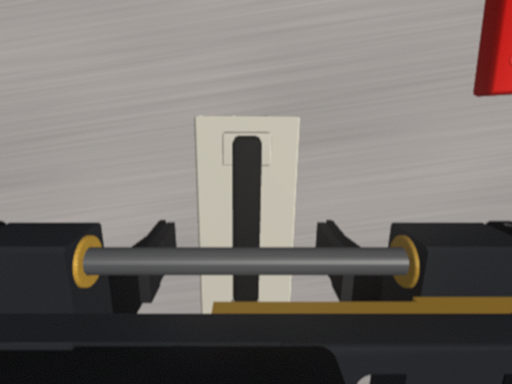

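>>> jog_arm(
  commands=[
    {"translation": [0,0,-4],"twist": 0},
    {"translation": [0,0,-4],"twist": 0},
    {"translation": [0,0,0],"twist": 0},
  ],
)

```text
time: 7.65
ee_pos: [0.478, 0.3973, 0.0043]
eef_rot: [0.534, 0.464, -0.464, -0.534]
ft_force: [-0.2, -1.1, -0.3]
width: 0.0872
```

>>> jog_arm(
  commands=[
    {"translation": [0,0,0],"twist": 0},
    {"translation": [0,0,0],"twist": 0},
    {"translation": [0,0,0],"twist": 0},
    {"translation": [0,0,0],"twist": 0},
    {"translation": [0,0,0],"twist": 0},
    {"translation": [0,0,0],"twist": 0},
    {"translation": [0,0,0],"twist": 0},
    {"translation": [0,0,0],"twist": 0},
    {"translation": [0,0,0],"twist": 0},
    {"translation": [0,0,0],"twist": 0},
    {"translation": [0,0,0],"twist": 0},
    {"translation": [0,0,0],"twist": 0},
    {"translation": [0,0,0],"twist": 0},
    {"translation": [0,0,0],"twist": 0},
  ],
  grip=1,
  grip_force=25,
)

```text
time: 9.05
ee_pos: [0.4781, 0.3975, 0.0046]
eef_rot: [-0.534, -0.464, 0.464, 0.534]
ft_force: [0.6, -0.6, -0.8]
width: 0.0161
```

>>> jog_arm(
  commands=[
    {"translation": [0,0,10],"twist": 0},
    {"translation": [0,0,15],"twist": 0},
    {"translation": [0,0,20],"twist": 0},
    {"translation": [0,0,20],"twist": 0},
    {"translation": [0,0,0],"twist": 0},
  ],
)

```text
time: 9.55
ee_pos: [0.4793, 0.3991, 0.0736]
eef_rot: [0.534, 0.466, -0.462, -0.534]
ft_force: [-0.4, 0.4, -1.1]
width: 0.0156
```

```bash
python3 -c "
from h import *
snap('b',160,180,250,290,7,1.5)"
```

```text
{'time': np.float64(9.65), 'ee_pos': array([0.4783, 0.3976, 0.0703]), 'ft_force': array([ 0.1847,  0.2388, -2.2117]), 'width': np.float64(0.0159)}
```

View pics/b_s.png

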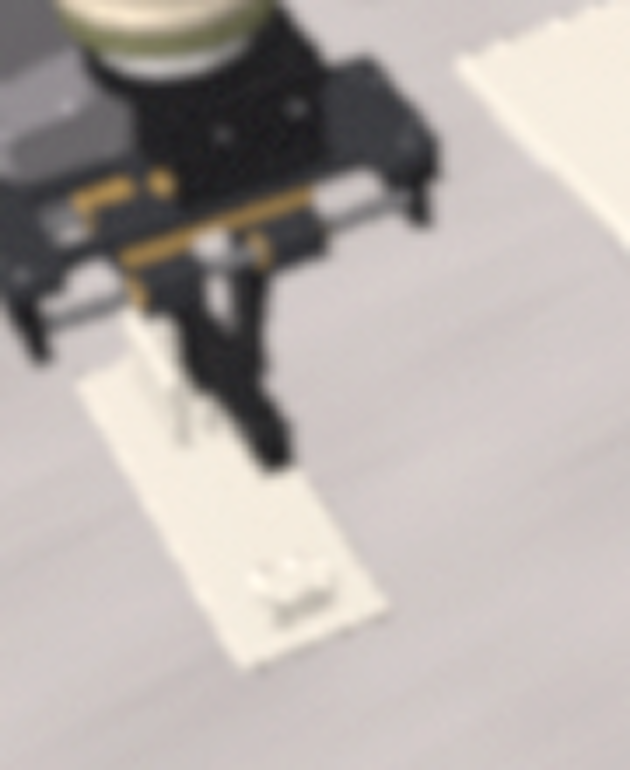

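View pics/b_w.png

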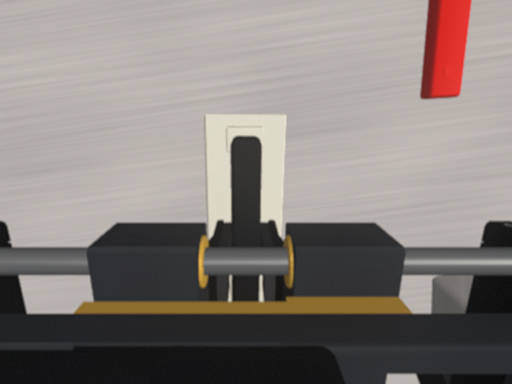

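>>> jog_arm(
  commands=[
    {"translation": [2.5,-35,0],"twist": 0},
    {"translation": [2.5,-35,0],"twist": 0},
    {"translation": [2.5,-35,0],"twist": 0},
    {"translation": [2.5,-35,0],"twist": 0},
    {"translation": [2.5,-35,0],"twist": 0},
    {"translation": [2.5,-35,0],"twist": 0},
    {"translation": [2.5,-35,0],"twist": 0},
    {"translation": [2.5,-35,0],"twist": 0},
    {"translation": [2.5,-35,-10],"twist": 0},
    {"translation": [2.5,-35,-15],"twist": 0},
    {"translation": [0,0,-15],"twist": 0},
    {"translation": [0,0,-12],"twist": 0},
    {"translation": [0,0,0],"twist": 0},
    {"translation": [0,0,0],"twist": 0},
  ],
)

```text
time: 11.05
ee_pos: [0.5028, 0.0491, 0.0176]
eef_rot: [-0.533, -0.465, 0.464, 0.534]
ft_force: [0.1, 0.2, -2.2]
width: 0.0156
```

```bash
python3 -c "
from h import *
snap('c',190,120,330,240,5,1.3)"
```

```text
{'time': np.float64(11.15), 'ee_pos': array([0.5034, 0.0487, 0.0182]), 'ft_force': array([-0.1755, -0.4225, -2.756 ]), 'width': np.float64(0.0157)}
```

View pics/c_s.png

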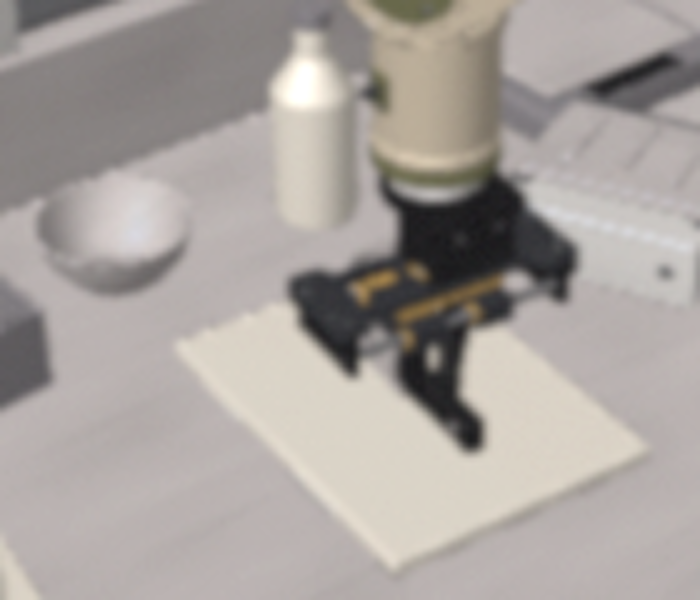

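View pics/c_w.png

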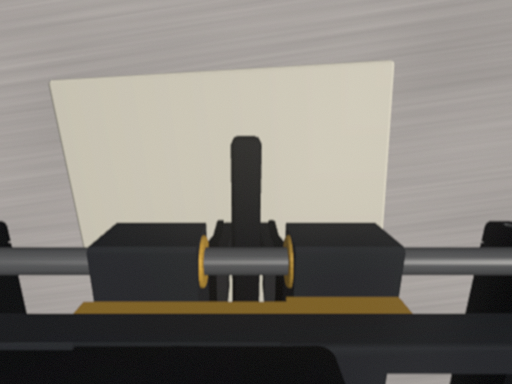

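>>> jog_arm(
  commands=[
    {"translation": [0,13,0],"twist": 0},
    {"translation": [0,12,0],"twist": 0},
    {"translation": [0,0,-4],"twist": 0},
    {"translation": [0,0,-1.5],"twist": 0},
    {"translation": [0,0,0],"twist": 0},
    {"translation": [0,0,0],"twist": 0},
  ],
)

```text
time: 11.75
ee_pos: [0.5031, 0.072, 0.012]
eef_rot: [-0.534, -0.464, 0.464, 0.534]
ft_force: [0.4, 1.1, -1.4]
width: 0.0156
```

>>> jog_arm(
  commands=[
    {"translation": [0,0,-1],"twist": 0},
    {"translation": [0,0,0],"twist": 0},
  ],
)

```text
time: 11.95
ee_pos: [0.5031, 0.0722, 0.0112]
eef_rot: [0.534, 0.464, -0.464, -0.534]
ft_force: [-1.9, -1.1, 2.3]
width: 0.0158
```

```bash
python3 -c "
from h import *
for i in range(4): print(read_state()['ft_force'],read_state()['ee_pos'])"
```

```text
[-1.9229003  -1.11238034  2.25492572] [0.50314481 0.07218466 0.0112292 ]
[-1.9229003  -1.11238034  2.25492572] [0.50314481 0.07218466 0.0112292 ]
[-1.9229003  -1.11238034  2.25492572] [0.50314481 0.07218466 0.0112292 ]
[-1.9229003  -1.11238034  2.25492572] [0.50314481 0.07218466 0.0112292 ]
```

>>> jog_arm(
  commands=[
    {"translation": [0,0,0],"twist": 0},
    {"translation": [0,0,0],"twist": 0},
    {"translation": [0,0,0],"twist": 0},
    {"translation": [0,0,0],"twist": 0},
    {"translation": [0,0,0],"twist": 0},
    {"translation": [0,0,0],"twist": 0},
    {"translation": [0,0,0],"twist": 0},
    {"translation": [0,0,0],"twist": 0},
    {"translation": [0,0,0],"twist": 0},
  ],
  grip=0,
)

```text
time: 12.85
ee_pos: [0.5031, 0.0724, 0.0111]
eef_rot: [-0.534, -0.464, 0.464, 0.534]
ft_force: [0.4, -0.1, 0.2]
width: 0.0798
```

```bash
python3 -c "
from h import *
snap('d',190,120,330,240,5,1.3)"
```

```text
{'time': np.float64(12.95), 'ee_pos': array([0.5031, 0.0725, 0.0111]), 'ft_force': array([-0.2772, -0.4778,  0.0895]), 'width': np.float64(0.0844)}
```

View pics/d_s.png

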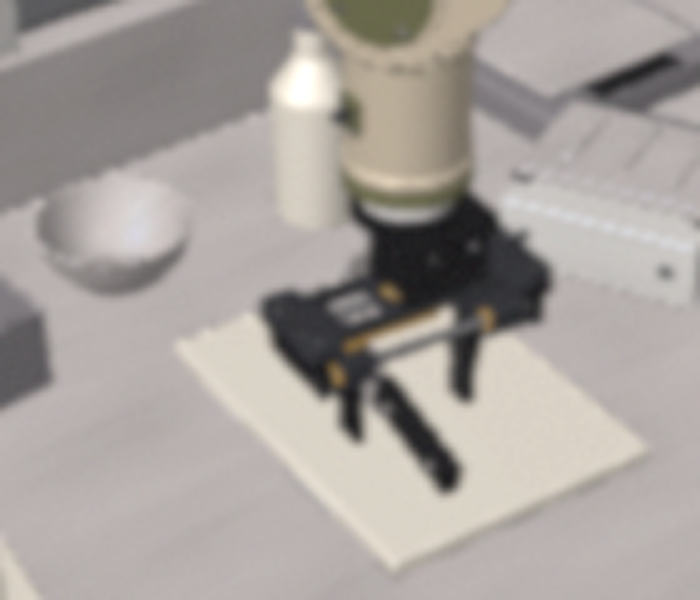

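View pics/d_w.png

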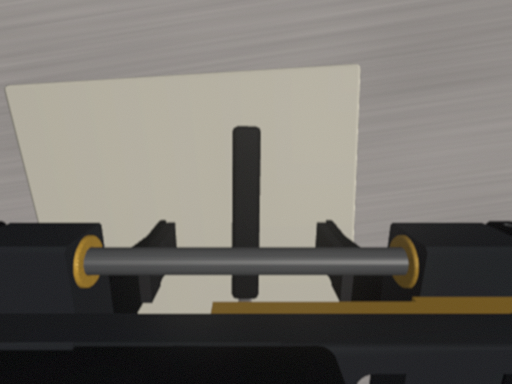

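>>> jog_arm(
  commands=[
    {"translation": [1,10,0],"twist": 0},
    {"translation": [1,10,0],"twist": 0},
    {"translation": [1,8,0],"twist": 0},
    {"translation": [0.5,4,0],"twist": 0},
    {"translation": [0.5,4,0],"twist": 0},
    {"translation": [0.5,4,0],"twist": 0},
    {"translation": [0.5,4,0],"twist": 0},
    {"translation": [0.5,4,0],"twist": 0},
    {"translation": [0.5,4,0],"twist": 0},
    {"translation": [0,0,0],"twist": 0},
    {"translation": [0,0,0],"twist": 0},
  ],
)

```text
time: 14.05
ee_pos: [0.509, 0.1244, 0.011]
eef_rot: [-0.534, -0.464, 0.464, 0.534]
ft_force: [-0.0, 0.4, -0.9]
width: 0.087
```

```bash
python3 -c "
from h import *
snap('e',190,120,330,240,5,1.3)"
```

```text
{'time': np.float64(14.15), 'ee_pos': array([0.509 , 0.1242, 0.011 ]), 'ft_force': array([ 0.5358, -0.7263, -0.3631]), 'width': np.float64(0.087)}
```

View pics/e_s.png

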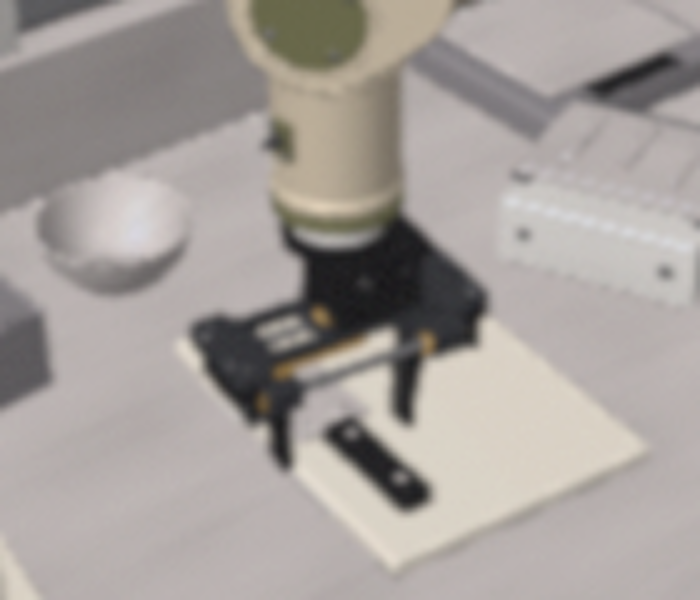

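View pics/e_w.png

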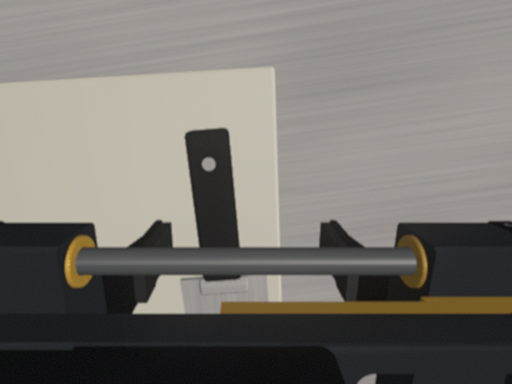

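>>> jog_arm(
  commands=[
    {"translation": [0,0,25],"twist": 0},
    {"translation": [0,0,35],"twist": 0},
    {"translation": [0,-20,30],"twist": 0},
    {"translation": [0,-20,20],"twist": 0},
    {"translation": [0,0,0],"twist": 0},
  ],
)

```text
time: 14.65
ee_pos: [0.5109, 0.0816, 0.1235]
eef_rot: [0.536, 0.463, -0.462, -0.533]
ft_force: [0.7, 0.4, -0.1]
width: 0.0868
```

```bash
python3 -c "
from h import *
snap('f',190,120,330,240,5,1.3)
t=camera('top');np.savez('pics/f_t.npz',**t);crop('top','pics/f_t.png',220,120,320,240,5,t['img'])"
```

```text
{'time': np.float64(14.75), 'ee_pos': array([0.5091, 0.084 , 0.1209]), 'ft_force': array([ 0.5387, -0.2024,  0.1095]), 'width': np.float64(0.0868)}
```

View pics/f_s.png

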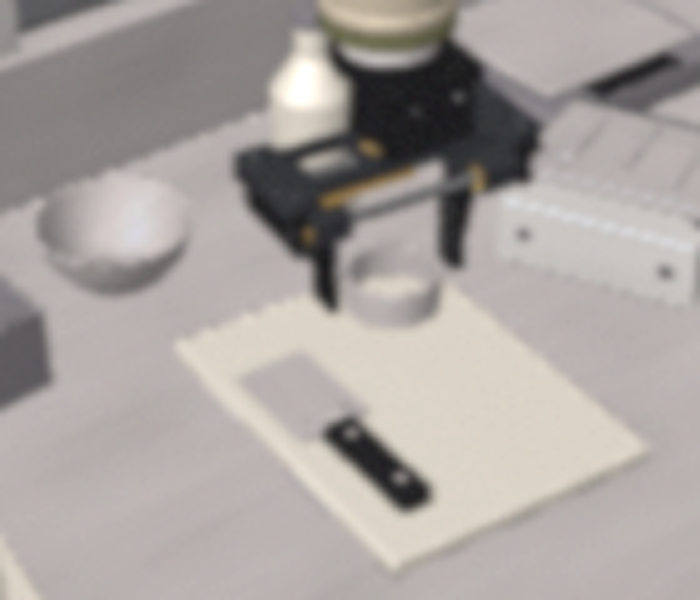

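View pics/f_w.png

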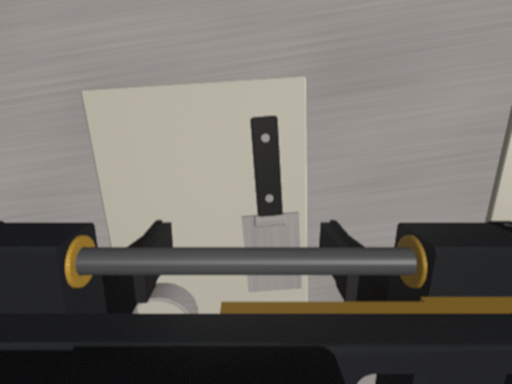

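View pics/f_t.png

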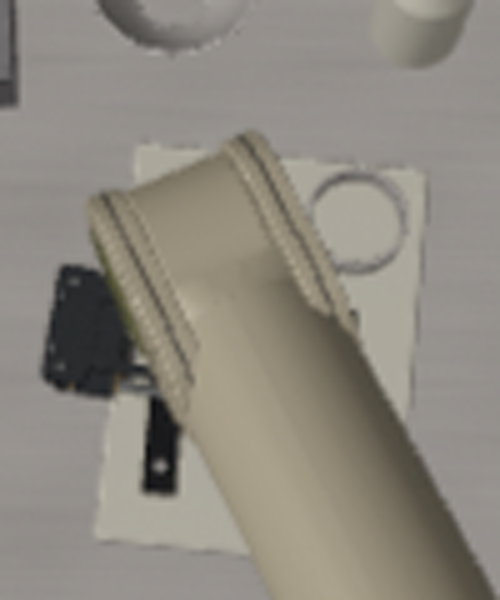

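```bash
cat > fs.py <<'E'
from h import *
from scipy.optimize import least_squares
def loc(zb): # scraper flat, handle bottom at zb
    b=zb+.008;tp=zb+.016
    return np.array([(.14,.03,b),(.14,-.03,b),(.05,.03,b),(.05,-.03,b),(.05,.013,tp),(.05,-.013,tp),(-.05,.013,tp),(-.05,-.013,tp)])
def fit(cam,pix,zb=.015,x0=(.5,.08,-.1),camoff=None):
    L=loc(zb);pix=np.array(pix);ok=~np.isnan(pix[:,0])
    cam=dict(cam)
    if camoff is not None:
        cam['cam_to_world']=cam['cam_to_world'].copy();cam['cam_to_world'][:3,3]+=camoff
    def f(q):
        c,s=np.cos(q[2]),np.sin(q[2]);M=np.array([[c,-s,0],[s,c,0],[0,0,1]])
        return (proj(cam,L@M.T+[q[0],q[1],0])-pix)[ok].ravel()
    r=least_squares(f,x0,loss='soft_l1');return r.x,f(r.x).round(1)
E
python3 - <<'E'
from fs import *
s=dict(np.load('pics/f_s.npz'));w=dict(np.load('pics/f_w.npz'))
S=np.array([(240,380),(295,352),(307,440),(368,408),(325,430),(355,415),(405,510),(432,490)])/5+[190,120]
W=[(301,289),(249,291),(299,212),(243,215),(282,214),(257,215),(277,117),(251,118)]
print('side',*fit(s,S)); print('wrist',*fit(w,W)); print('wrist corr',*fit(w,W,camoff=[-.0053,-.0021,.009]))
E
```

```text
side [ 0.48746396  0.10846666 -0.06954574] [-0.7  0.2  2.   0.1 -0.8  0.9  1.   1.2 -0.5 -0.6 -0.4 -0.2 -0.2 -1.3
  0.7 -0.2]
wrist [ 0.49471389  0.10709418 -0.06098725] [ 0.3 -1.8 -0.7  0.  -0.6 -0.1 -1.5  1.3  1.2  1.7  0.9  2.6  1.  -1.9
 -0.7 -0.5]
wrist corr [ 0.49138126  0.10538519 -0.05923771] [-0.4 -4.8  0.  -3.  -1.4 -1.2 -0.7  0.1  0.8  0.5  1.2  1.4  0.5  0.1
 -0.2  1.4]
```

>>> jog_arm(
  commands=[
    {"translation": [9,11,0],"twist": 0.037},
    {"translation": [8,10,0],"twist": 0.037},
    {"translation": [0,0,-30],"twist": 0},
    {"translation": [0,0,-30],"twist": 0},
    {"translation": [0,0,-25],"twist": 0},
    {"translation": [0,0,-15],"twist": 0},
    {"translation": [0,0,-8],"twist": 0},
    {"translation": [0,0,0],"twist": 0},
    {"translation": [0,0,0],"twist": 0},
  ],
)

```text
time: 15.7
ee_pos: [0.5266, 0.1059, 0.0139]
eef_rot: [0.516, 0.484, -0.483, -0.516]
ft_force: [0.4, -0.1, 1.1]
width: 0.0869
```

```bash
python3 -c "
from h import *
snap('g',190,120,330,240,5,1.3)"
```

```text
{'time': np.float64(15.8), 'ee_pos': array([0.5268, 0.1057, 0.0141]), 'ft_force': array([ 0.2715,  0.3769, -0.5237]), 'width': np.float64(0.0869)}
```

View pics/g_s.png

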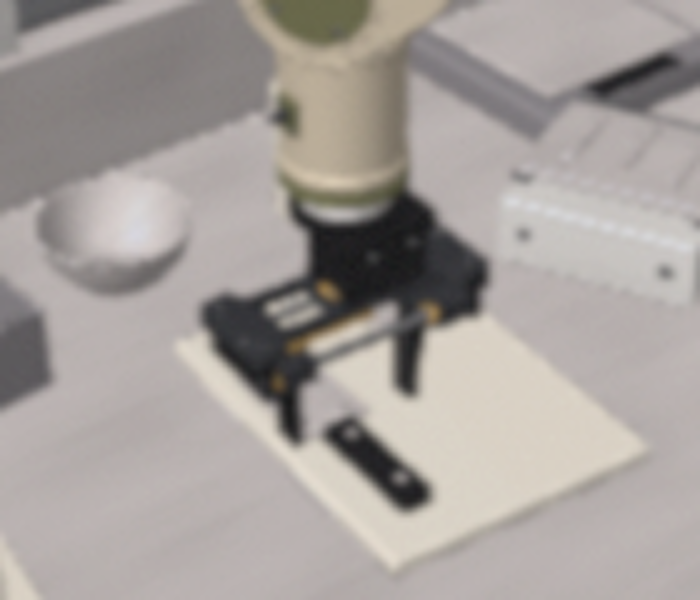

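View pics/g_w.png

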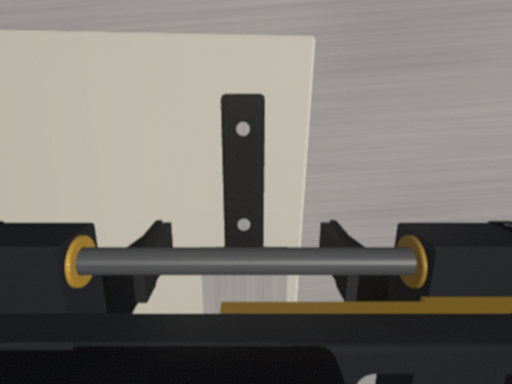

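>>> jog_arm(
  commands=[
    {"translation": [-6,0,-3],"twist": 0},
    {"translation": [0,-1,-3],"twist": 0},
    {"translation": [0,0,-2],"twist": 0},
    {"translation": [0,0,-2],"twist": 0},
    {"translation": [0,0,0],"twist": 0},
  ],
)

```text
time: 16.3
ee_pos: [0.5199, 0.1044, 0.0028]
eef_rot: [-0.516, -0.483, 0.483, 0.516]
ft_force: [0.7, 0.1, 0.4]
width: 0.0871
```

>>> jog_arm(
  commands=[
    {"translation": [0,0,-2],"twist": 0},
    {"translation": [0,0,0],"twist": 0},
  ],
)

```text
time: 16.5
ee_pos: [0.52, 0.1045, 0.0008]
eef_rot: [-0.516, -0.483, 0.483, 0.516]
ft_force: [-0.2, -0.4, -0.5]
width: 0.0872
```

>>> jog_arm(
  commands=[
    {"translation": [0,0,-1.5],"twist": 0},
    {"translation": [0,0,0],"twist": 0},
  ],
)

```text
time: 16.7
ee_pos: [0.52, 0.1044, -0.0006]
eef_rot: [-0.516, -0.483, 0.483, 0.516]
ft_force: [0.2, 0.8, -0.1]
width: 0.087
```

>>> jog_arm(
  commands=[
    {"translation": [0,0,-1.5],"twist": 0},
    {"translation": [0,0,0],"twist": 0},
  ],
)

```text
time: 16.9
ee_pos: [0.52, 0.1044, -0.0021]
eef_rot: [-0.516, -0.483, 0.483, 0.516]
ft_force: [0.3, -0.5, 0.1]
width: 0.087
```

>>> jog_arm(
  commands=[
    {"translation": [0,0,-1.5],"twist": 0},
    {"translation": [0,0,0],"twist": 0},
  ],
)

```text
time: 17.1
ee_pos: [0.52, 0.1044, -0.0036]
eef_rot: [-0.516, -0.483, 0.483, 0.516]
ft_force: [0.6, 1.1, -1.7]
width: 0.0872
```

>>> jog_arm(
  commands=[
    {"translation": [0,0,-1.5],"twist": 0},
    {"translation": [0,0,0],"twist": 0},
  ],
)

```text
time: 17.3
ee_pos: [0.52, 0.1044, -0.0051]
eef_rot: [-0.516, -0.483, 0.483, 0.516]
ft_force: [-0.5, 0.8, 0.5]
width: 0.087
```

```bash
python3 -c "
from h import *
snap('h',220,170,310,240,8,1.3)"
```

```text
{'time': np.float64(17.4), 'ee_pos': array([ 0.52  ,  0.1045, -0.005 ]), 'ft_force': array([ 0.4204,  0.2057, -0.413 ]), 'width': np.float64(0.0869)}
```

View pics/h_s.png

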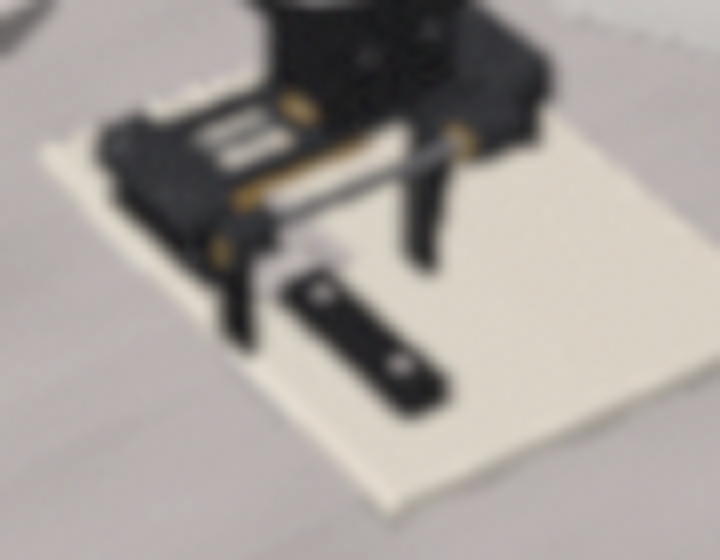

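Run:
```python
from h import *
s=dict(np.load('pics/h_s.npz'))
c=np.array([.52,.1044])
d=np.array([np.cos(-.062+np.pi/2),np.sin(-.062+np.pi/2)])
for z in (-.005,.005,.015,.02,.025): print(z,proj(s,np.array([[*(c+.047*d),z],[*(c-.047*d),z]])).round(1).tolist())
```

```text
-0.005 [[249.9, 219.2], [271.6, 209.4]]
0.005 [[249.8, 217.1], [271.6, 207.3]]
0.015 [[249.7, 214.9], [271.6, 205.1]]
0.02 [[249.7, 213.8], [271.6, 204.0]]
0.025 [[249.6, 212.7], [271.6, 202.9]]
```

>>> jog_arm(
  commands=[
    {"translation": [0,0,-1.5],"twist": 0},
    {"translation": [0,0,0],"twist": 0},
  ],
)

```text
time: 17.6
ee_pos: [0.5199, 0.1044, -0.0066]
eef_rot: [-0.516, -0.483, 0.483, 0.516]
ft_force: [-0.7, 0.7, 0.2]
width: 0.0875
```

>>> jog_arm(
  commands=[
    {"translation": [0,0,-1],"twist": 0},
    {"translation": [0,0,0],"twist": 0},
  ],
)

```text
time: 17.8
ee_pos: [0.52, 0.1044, -0.0076]
eef_rot: [-0.516, -0.483, 0.483, 0.516]
ft_force: [0.2, -0.7, -0.0]
width: 0.0868
```

>>> jog_arm(
  commands=[
    {"translation": [0,0,-1],"twist": 0},
    {"translation": [0,0,0],"twist": 0},
  ],
)

```text
time: 18.0
ee_pos: [0.52, 0.1044, -0.0085]
eef_rot: [-0.516, -0.483, 0.483, 0.516]
ft_force: [-0.3, -0.0, -0.2]
width: 0.0871
```

>>> jog_arm(
  commands=[
    {"translation": [0,0,-1],"twist": 0},
    {"translation": [0,0,0],"twist": 0},
  ],
)

```text
time: 18.2
ee_pos: [0.52, 0.1045, -0.0095]
eef_rot: [-0.516, -0.483, 0.483, 0.516]
ft_force: [-0.6, -0.2, -0.5]
width: 0.0868
```

>>> jog_arm(
  commands=[
    {"translation": [0,0,-1],"twist": 0},
    {"translation": [0,0,0],"twist": 0},
  ],
)

```text
time: 18.4
ee_pos: [0.52, 0.1045, -0.0105]
eef_rot: [-0.516, -0.483, 0.483, 0.516]
ft_force: [-0.2, -0.6, -0.3]
width: 0.0872
```

```bash
python3 -c "
from h import *
snap('i',220,170,310,240,8,1.3)"
```

```text
{'time': np.float64(18.5), 'ee_pos': array([ 0.52  ,  0.1044, -0.0104]), 'ft_force': array([ 0.058 , -0.2503,  0.4815]), 'width': np.float64(0.0871)}
```

View pics/i_s.png

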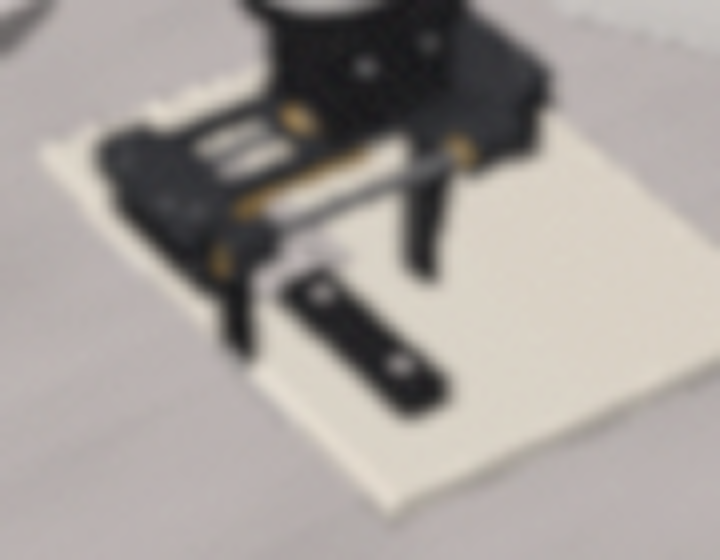

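View pics/i_w.png

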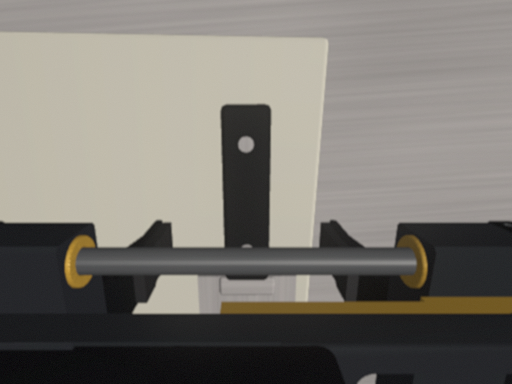

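>>> jog_arm(
  commands=[
    {"translation": [9,-0.5,0.5],"twist": 0},
    {"translation": [0,0,0],"twist": 0},
    {"translation": [0,0,0],"twist": 0},
    {"translation": [0,0,0],"twist": 0},
    {"translation": [0,0,0],"twist": 0},
    {"translation": [0,0,0],"twist": 0},
    {"translation": [0,0,0],"twist": 0},
    {"translation": [0,0,0],"twist": 0},
    {"translation": [0,0,0],"twist": 0},
    {"translation": [0,0,0],"twist": 0},
    {"translation": [0,0,0],"twist": 0},
    {"translation": [0,0,0],"twist": 0},
    {"translation": [0,0,0],"twist": 0},
  ],
  grip=1,
  grip_force=60,
)

```text
time: 19.8
ee_pos: [0.5291, 0.104, -0.0099]
eef_rot: [-0.516, -0.483, 0.483, 0.516]
ft_force: [0.0, 0.6, 1.0]
width: 0.025
```

```bash
python3 -c "
from h import *
snap('j',220,170,310,240,8,1.3)"
```

```text
{'time': np.float64(19.9), 'ee_pos': array([ 0.5291,  0.104 , -0.0099]), 'ft_force': array([-0.443,  0.364,  0.086]), 'width': np.float64(0.025)}
```

View pics/j_s.png

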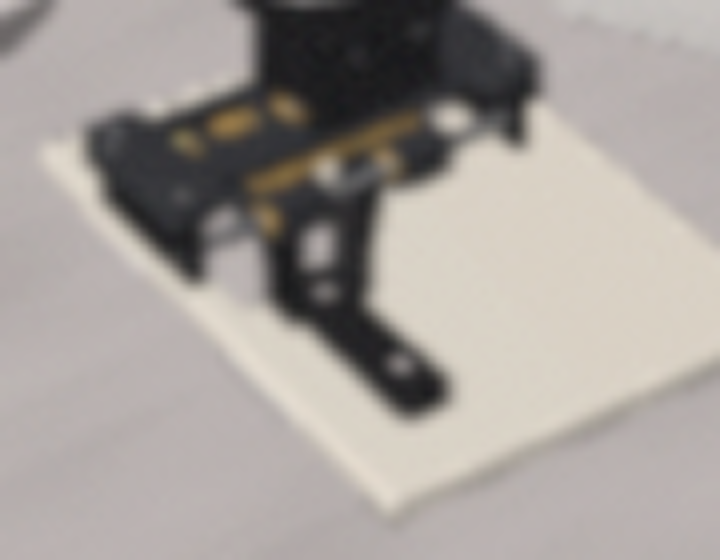

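View pics/j_w.png

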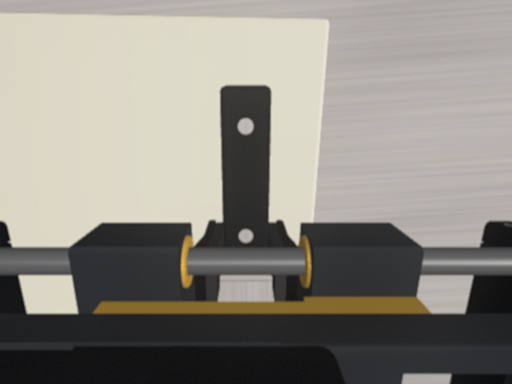

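Run:
```python
from h import *
t=dict(np.load('pics/f_t.npz'));s=dict(np.load('pics/f_s.npz'))
for u,v in ((303,131),(303,127)): print(ray(t,u,v,0))
print('top cap',ray(t,309,106,.19))
# side f_s: earlier c_s bottle base at crop(315,222)/5+(190,120)
print('side base near',ray(s,315/5+190,222/5+120,0))
```

```text
[ 0.78470386 -0.08153161  0.        ]
[ 0.8006419  -0.08156896  0.        ]
top cap [ 0.80997317 -0.08099054  0.19      ]
side base near [ 0.79018722 -0.06492439  0.        ]
```

>>> jog_arm(
  commands=[
    {"translation": [0,0,10],"twist": 0},
    {"translation": [0,0,20],"twist": 0},
    {"translation": [0,0,25],"twist": 0},
    {"translation": [0,0,25],"twist": 0},
    {"translation": [0,0,0],"twist": 0},
  ],
)

```text
time: 20.4
ee_pos: [0.531, 0.1046, 0.0736]
eef_rot: [0.517, 0.485, -0.482, -0.515]
ft_force: [1.3, 0.8, -0.6]
width: 0.0251
```

```bash
python3 -c "
from h import *
snap('k',200,130,300,220,7,1.3)"
```

```text
{'time': np.float64(20.5), 'ee_pos': array([0.5292, 0.1037, 0.0704]), 'ft_force': array([ 0.1117,  0.3749, -1.8901]), 'width': np.float64(0.0253)}
```

View pics/k_s.png

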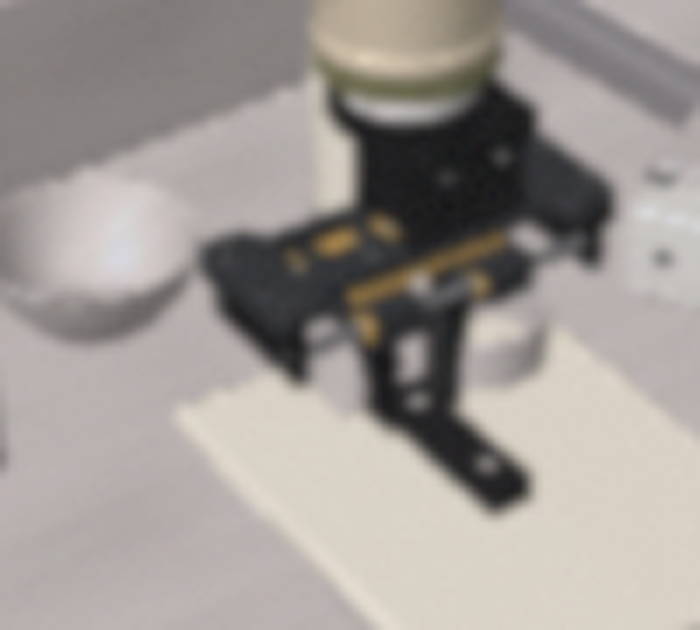

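View pics/k_w.png

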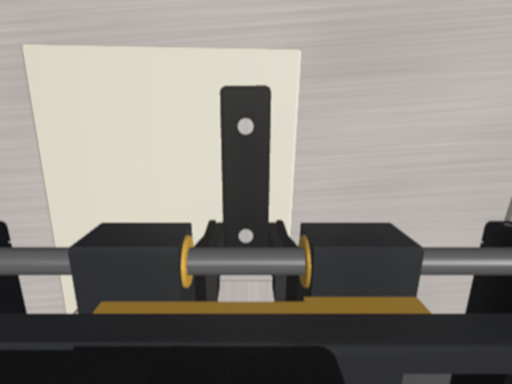

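>>> jog_arm(
  commands=[
    {"translation": [0,-18,0],"twist": -0.12},
    {"translation": [0,-20,0],"twist": -0.12},
    {"translation": [0,-20,0],"twist": -0.12},
    {"translation": [0,-20,0],"twist": -0.12},
    {"translation": [0,-20,0],"twist": -0.12},
    {"translation": [0,-20,0],"twist": -0.12},
    {"translation": [0,-20,0],"twist": -0.12},
    {"translation": [0,-20,0],"twist": -0.12},
    {"translation": [2,-20,0],"twist": -0.13},
    {"translation": [0,0,0],"twist": 0},
    {"translation": [0,0,0],"twist": 0},
  ],
)

```text
time: 21.6
ee_pos: [0.5303, -0.0739, 0.0691]
eef_rot: [-0.692, -0.146, 0.147, 0.692]
ft_force: [0.3, 0.6, -2.0]
width: 0.0254
```

```bash
python3 -c "
from h import *
snap('l',240,110,370,220,6,1.3)
t=camera('top');np.savez('pics/l_t.npz',**t);crop('top','pics/l_t.png',270,120,400,230,6,t['img'])
from scipy.spatial.transform import Rotation as R
m=R.from_quat(read_state()['eef_rot']).as_matrix();print(np.arctan2(m[1,0],m[0,0])-np.pi/2)"
```

```text
{'time': np.float64(21.7), 'ee_pos': array([ 0.5306, -0.0729,  0.0695]), 'ft_force': array([-0.5341, -0.0628, -2.1112]), 'width': np.float64(0.025)}
-1.1528876385134972
```

View pics/l_s.png

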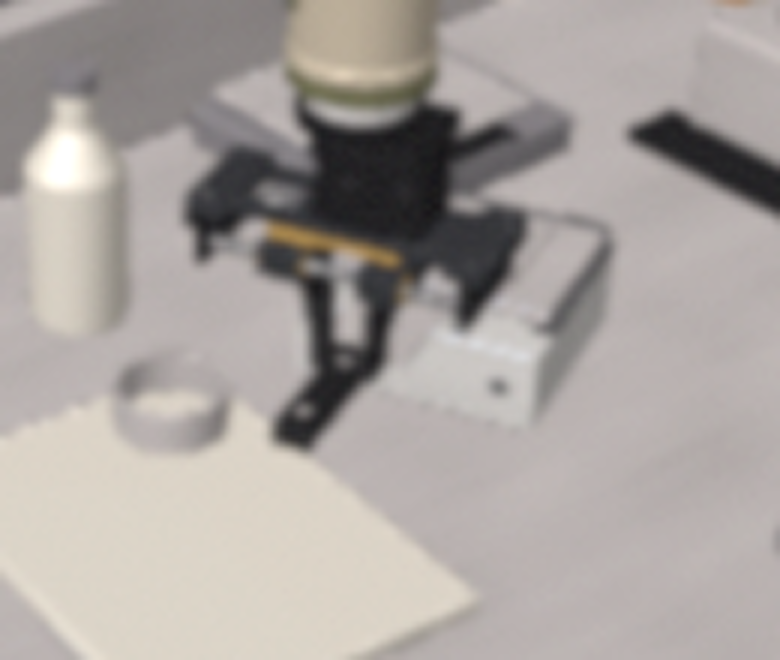

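View pics/l_t.png

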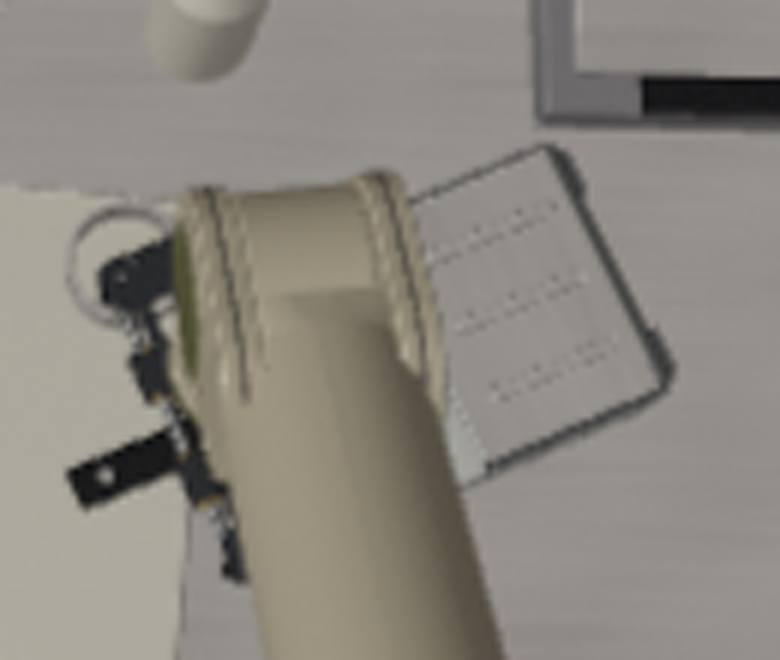

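View pics/l_w.png

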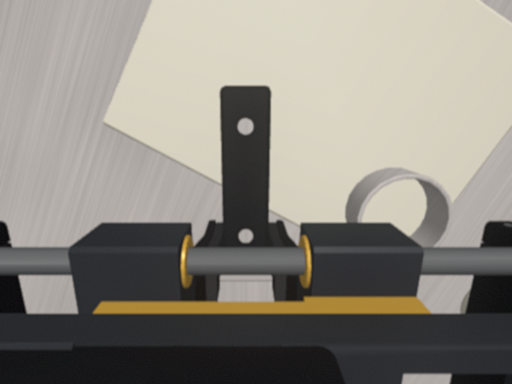

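>>> jog_arm(
  commands=[
    {"translation": [0,0,-15],"twist": 0},
    {"translation": [0,0,-15],"twist": 0},
    {"translation": [0,0,-8],"twist": 0},
    {"translation": [0,0,0],"twist": 0},
    {"translation": [0,0,0],"twist": 0},
  ],
)

```text
time: 22.25
ee_pos: [0.5309, -0.0738, 0.0318]
eef_rot: [-0.692, -0.146, 0.146, 0.692]
ft_force: [0.9, 0.2, -0.8]
width: 0.025
```

```bash
python3 -c "
from h import *
snap('m',270,140,340,200,10,1.3)"
```

```text
{'time': np.float64(22.35), 'ee_pos': array([ 0.5314, -0.074 ,  0.0325]), 'ft_force': array([-0.6356,  0.7043, -1.1216]), 'width': np.float64(0.0247)}
```

View pics/m_s.png

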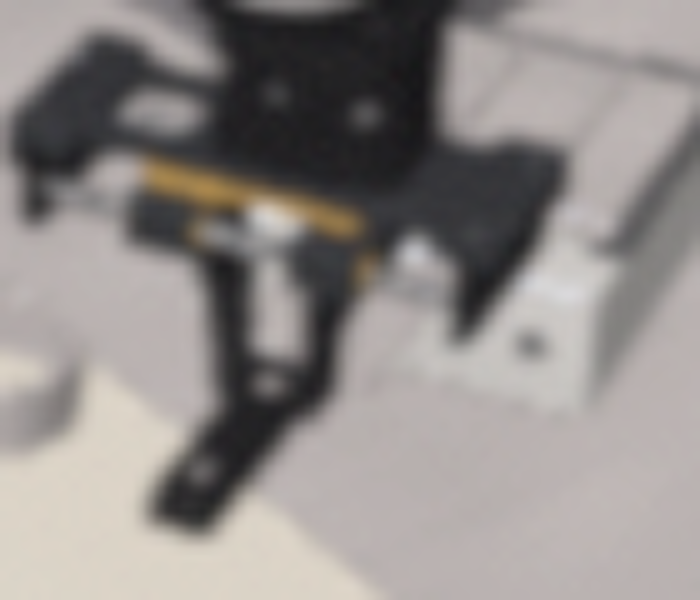

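>>> jog_arm(
  commands=[
    {"translation": [3.3,-7.3,0],"twist": 0},
    {"translation": [3.3,-7.3,0],"twist": 0},
    {"translation": [3.3,-7.3,0],"twist": 0},
    {"translation": [2.4,-5.5,0],"twist": 0},
    {"translation": [0,0,0],"twist": 0},
    {"translation": [0,0,0],"twist": 0},
  ],
)

```text
time: 22.95
ee_pos: [0.5433, -0.1014, 0.032]
eef_rot: [-0.692, -0.146, 0.146, 0.692]
ft_force: [-0.1, 0.2, -1.5]
width: 0.0251
```

>>> jog_arm(
  commands=[
    {"translation": [0,0,-1.5],"twist": 0},
    {"translation": [0,0,-1.5],"twist": 0},
    {"translation": [0,0,0],"twist": 0},
  ],
)

```text
time: 23.25
ee_pos: [0.5431, -0.1012, 0.0288]
eef_rot: [-0.692, -0.146, 0.146, 0.692]
ft_force: [-0.3, 0.3, -1.7]
width: 0.0254
```

```bash
python3 -c "
from h import *
snap('n',270,140,340,200,10,1.3)
t=camera('top');np.savez('pics/n_t.npz',**t);crop('top','pics/n_t.png',270,120,400,230,6,t['img'])"
```

```text
{'time': np.float64(23.35), 'ee_pos': array([ 0.5433, -0.1012,  0.029 ]), 'ft_force': array([-0.2764, -0.4044, -2.2543]), 'width': np.float64(0.0251)}
```

View pics/n_s.png

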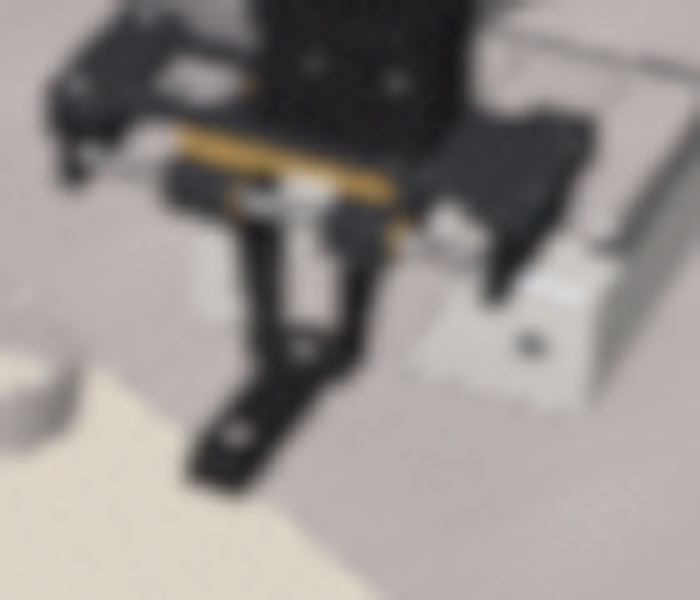

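>>> jog_arm(
  commands=[
    {"translation": [0,0,-1],"twist": 0},
    {"translation": [0,0,0],"twist": 0},
  ],
)

```text
time: 23.6
ee_pos: [0.5433, -0.1014, 0.028]
eef_rot: [-0.692, -0.146, 0.146, 0.692]
ft_force: [0.8, 0.6, -1.8]
width: 0.0251
```

>>> jog_arm(
  commands=[
    {"translation": [0,0,-1],"twist": 0},
    {"translation": [0,0,0],"twist": 0},
  ],
)

```text
time: 23.8
ee_pos: [0.5433, -0.1015, 0.0269]
eef_rot: [-0.692, -0.146, 0.146, 0.692]
ft_force: [0.7, 0.2, -2.1]
width: 0.0251
```

>>> jog_arm(
  commands=[
    {"translation": [0,0,-1],"twist": 0},
    {"translation": [0,0,0],"twist": 0},
  ],
)

```text
time: 24.0
ee_pos: [0.5434, -0.1015, 0.026]
eef_rot: [0.692, 0.146, -0.146, -0.692]
ft_force: [-0.6, -0.2, -1.7]
width: 0.0255
```

>>> jog_arm(
  commands=[
    {"translation": [0,0,-1],"twist": 0},
    {"translation": [0,0,0],"twist": 0},
  ],
)

```text
time: 24.2
ee_pos: [0.5434, -0.1014, 0.0251]
eef_rot: [-0.692, -0.146, 0.146, 0.692]
ft_force: [-0.6, 0.1, -1.3]
width: 0.0253
```

>>> jog_arm(
  commands=[
    {"translation": [0,0,-1],"twist": 0},
    {"translation": [0,0,0],"twist": 0},
  ],
)

```text
time: 24.4
ee_pos: [0.5435, -0.1014, 0.0241]
eef_rot: [0.692, 0.146, -0.146, -0.692]
ft_force: [-0.6, 0.0, -0.2]
width: 0.0251
```

Run:
```python
from h import *
s=camera('side');np.savez('pics/o_s.npz',**s)
g=np.clip((s['img'].astype(float)-90)*3,0,255).astype('uint8')
crop('side','pics/o_s.png',275,140,345,195,11,g)
# predicted pixels
m=np.array([.611,-.2527,0]);a=-1.152;M=np.array([[np.cos(a),-np.sin(a),0],[np.sin(a),np.cos(a),0],[0,0,1]])
P=np.array([(-.075,.085,.058),(-.075,-.085,.058),(-.05,.08,.065),(-.05,-.08,.065),(-.075,.03,.058),(-.075,-.03,.058),(-.06,.03,.0615),(-.06,-.03,.0615)])
print(((proj(s,P@M.T+m)-[275,140])*11).round())
st=read_state();print(st['ee_pos'],st['torque'],st['ft_force'])
```

```text
[[160. 209.]
 [603. 327.]
 [202. 163.]
 [617. 272.]
 [299. 246.]
 [456. 288.]
 [317. 217.]
 [473. 259.]]
[ 0.54344742 -0.10138319  0.02417221] [-0.07526194 -0.05931393 -0.06520682] [-0.40292804  0.6896757   1.04313179]
```

View pics/o_s.png

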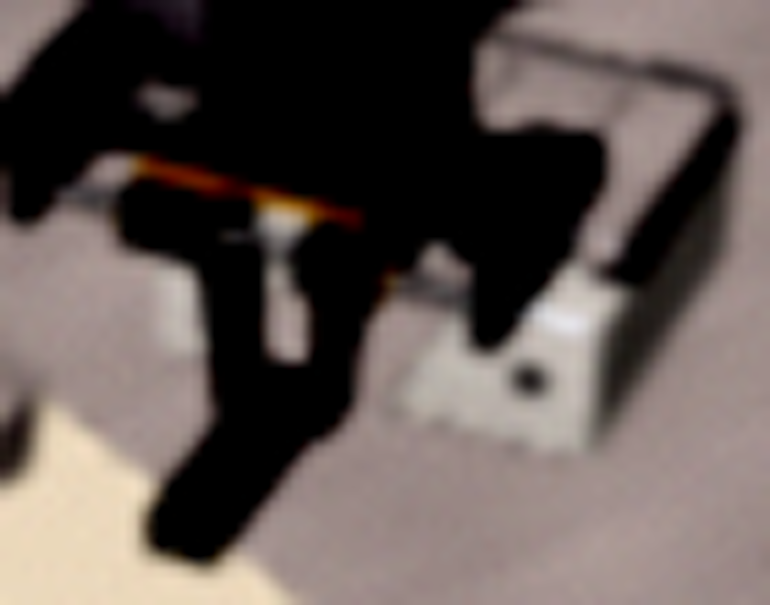

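>>> jog_arm(
  commands=[
    {"translation": [0,0,2.8],"twist": 0},
    {"translation": [0,0,0],"twist": 0},
    {"translation": [1.6,-3.7,0],"twist": 0},
    {"translation": [1.6,-3.7,0],"twist": 0},
    {"translation": [1.6,-3.7,0],"twist": 0},
    {"translation": [1.6,-3.7,0],"twist": 0},
    {"translation": [0,0,0],"twist": 0},
  ],
)

```text
time: 25.15
ee_pos: [0.5499, -0.1171, 0.0268]
eef_rot: [0.692, 0.145, -0.145, -0.692]
ft_force: [-0.2, -0.1, -2.1]
width: 0.0251
```

>>> jog_arm(
  commands=[
    {"translation": [0,0,0],"twist": 0},
  ],
)

```text
time: 25.25
ee_pos: [0.5497, -0.1162, 0.0268]
eef_rot: [-0.692, -0.146, 0.146, 0.692]
ft_force: [-0.7, -0.2, -1.6]
width: 0.025
```

>>> jog_arm(
  commands=[
    {"translation": [1.6,-3.7,0],"twist": 0},
    {"translation": [1.6,-3.7,0],"twist": 0},
    {"translation": [1.6,-3.7,0],"twist": 0},
    {"translation": [1.6,-3.7,0],"twist": 0},
    {"translation": [0,0,0],"twist": 0},
    {"translation": [0,0,0],"twist": 0},
  ],
)

```text
time: 25.85
ee_pos: [0.5561, -0.131, 0.0268]
eef_rot: [-0.692, -0.146, 0.146, 0.692]
ft_force: [-0.5, 0.5, -2.5]
width: 0.0253
```

Run:
```python
from h import *
s=camera('side');np.savez('pics/p_s.npz',**s)
g=np.clip((s['img'].astype(float)-60)*2.2,0,255).astype('uint8')
crop('side','pics/p_s.png',275,130,345,195,10,g)
st=read_state();print(st['ee_pos'],st['torque'],st['ft_force'])
```

```text
[ 0.55610202 -0.13087124  0.0268415 ] [-0.00399225 -0.14810531 -0.01300709] [-0.86969934 -0.10913085 -1.68762016]
```

View pics/p_s.png

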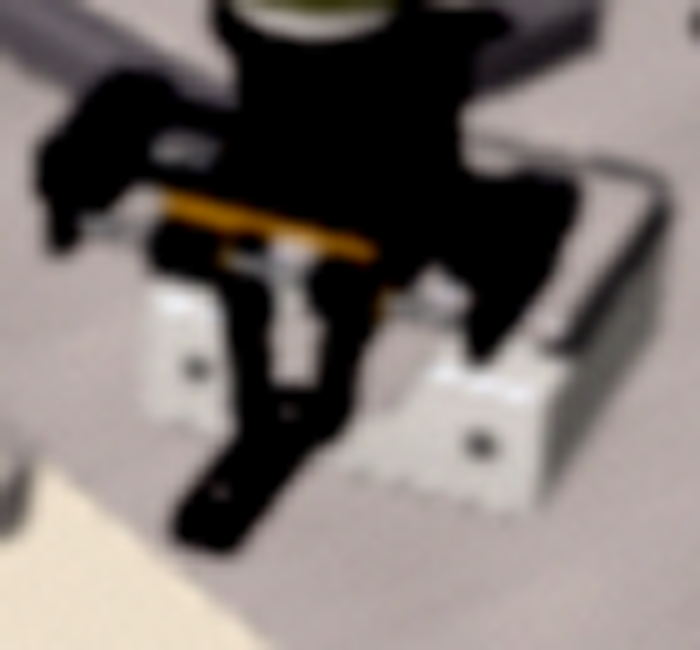

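>>> jog_arm(
  commands=[
    {"translation": [1.2,-2.75,0],"twist": 0},
    {"translation": [1.2,-2.75,0],"twist": 0},
    {"translation": [0,0,0],"twist": 0},
    {"translation": [0,0,2],"twist": 0},
    {"translation": [0,0,3],"twist": 0},
    {"translation": [0.1,-0.3,3.5],"twist": 0},
    {"translation": [0.1,-0.3,3.5],"twist": 0},
    {"translation": [0.2,-0.4,3.5],"twist": 0},
    {"translation": [0,0,0],"twist": 0},
  ],
)

```text
time: 26.8
ee_pos: [0.5586, -0.137, 0.0424]
eef_rot: [-0.692, -0.146, 0.146, 0.692]
ft_force: [-0.3, 2.7, -5.9]
width: 0.0252
```

Run:
```python
from h import *
s=camera('side');np.savez('pics/q_s.npz',**s);w=camera('wrist');cv2.imwrite('pics/q_w.png',w['img'][:,:,::-1])
g=np.clip((s['img'].astype(float)-60)*2.2,0,255).astype('uint8')
crop('side','pics/q_s.png',275,130,345,195,10,g)
st=read_state();print(st['time'],st['ee_pos'],st['torque'],st['ft_force'])
```

```text
26.9 [ 0.55856283 -0.13699273  0.04211207] [ 1.03048818  0.26722064 -0.02075134] [-1.23593338  2.77150827 -5.82817631]
```

View pics/q_s.png

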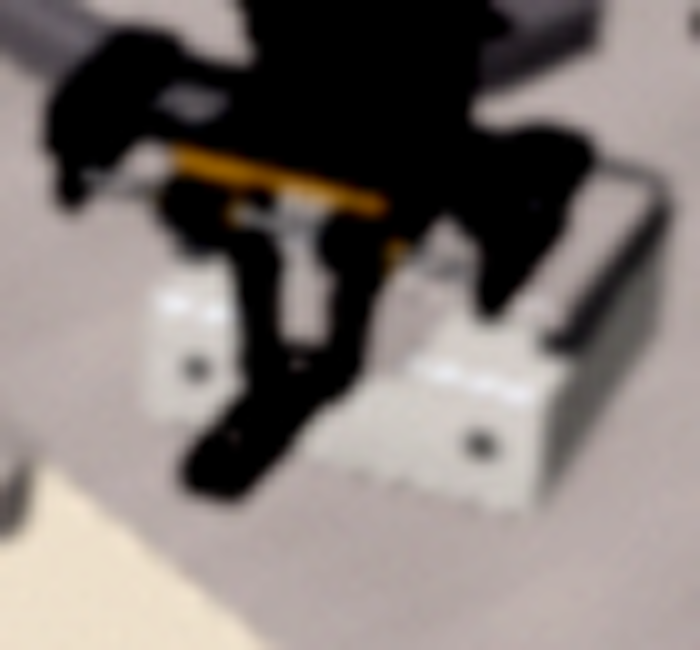

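View pics/q_w.png

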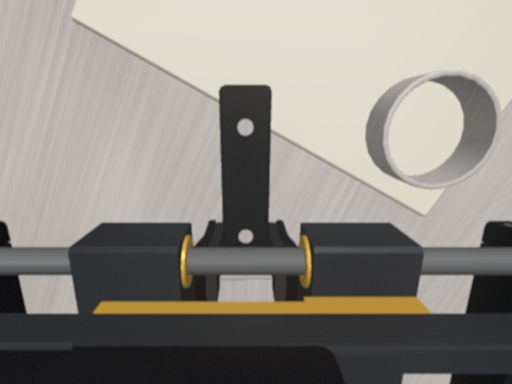

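Run:
```python
from h import *
out=[]
for f in 'pq':
    s=dict(np.load(f'pics/{f}_s.npz'))['img'][125:185,305:350,::-1]
    g=np.clip((s.astype(float)-20)*1.5,0,255).astype('uint8')
    out.append(cv2.resize(g,None,fx=8.5,fy=9,interpolation=cv2.INTER_CUBIC))
cv2.imwrite('pics/pq.png',np.hstack(out))
```

```text
(no output)
```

View pics/pq.png

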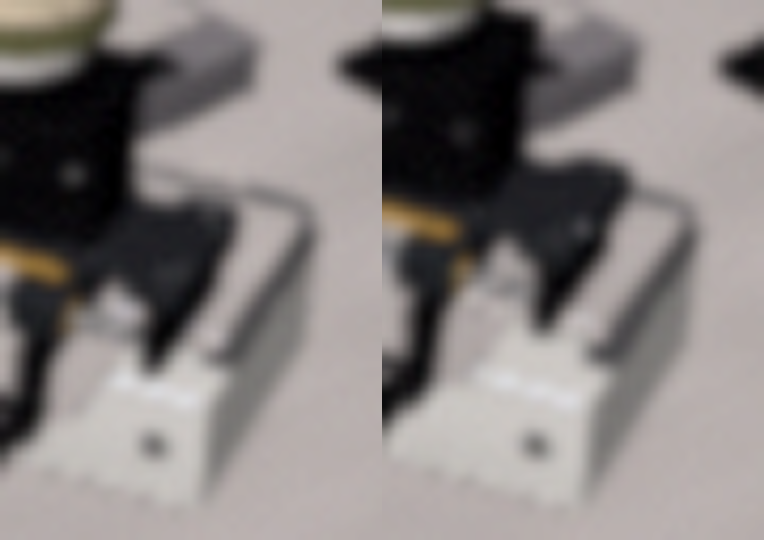

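Run:
```python
from h import *
t=camera('top');np.savez('pics/q_t.npz',**t)
g=np.clip((t['img'].astype(float)-30)*1.5,0,255).astype('uint8')
crop('top','pics/q_t.png',300,130,390,215,8,g)
s=camera('side');
g=np.clip((s['img'].astype(float)-20)*1.5,0,255).astype('uint8')
crop('side','pics/q2_s.png',270,120,350,190,9,g)
st=read_state();print(st['time'],st['ee_pos'],st['torque'],st['ft_force'])
```

```text
27.0 [ 0.55859463 -0.13710483  0.04207055] [ 1.07026822  0.33295136 -0.01969061] [-0.57775013  2.68659135 -5.58325939]
```

View pics/q_t.png

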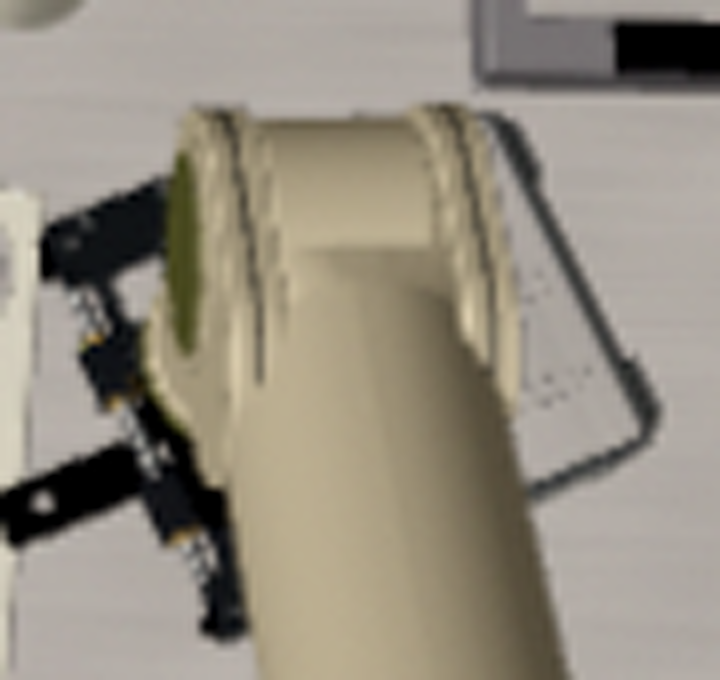

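View pics/q2_s.png

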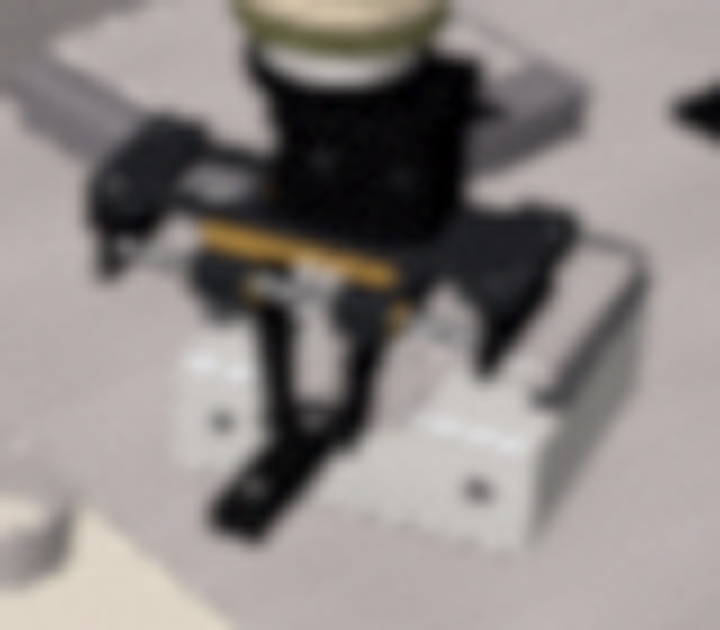

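Run:
```python
from h import *
t=dict(np.load('pics/q_t.npz'));s=dict(np.load('pics/q_s.npz'))
print('rear top', ray(t,300+8/8,130+515/8,.083), 'pred', [.5586-.089*.407,-.137+.089*.9136])
l=dict(np.load('pics/l_t.npz'))
# l_t: rear end corners (68,472),(90,508) crop6 off(270,120)
a=ray(l,270+79/6,120+490/6,.111);print('l rear',a,'pred',[.5306-.089*.407,-.073+.089*.9136])
# side q: rear end bottom corner (183,480),(235,495) top face rear edge (190,460)-(245,480)
print('side rear', ray(s,275+212/10,130+470/10,.083))
# mould corners from top l_t : rear (hinge) top
m=np.array([.611,-.2527,0]);A=-1.152;M=np.array([[np.cos(A),-np.sin(A),0],[np.sin(A),np.cos(A),0],[0,0,1]])
P=np.array([(-.075,.085,.058),(-.075,-.085,.058),(-.05,-.08,.075),(.07,-.08,.075),(.07,.08,.075)])
print(((proj(l,P@M.T+m)-[270,120])*6).round(), ((proj(l,P@M.T+m)-[310,135])*7).round())
```

```text
rear top [ 0.52388432 -0.06471517  0.083     ] pred [0.522377, -0.05568960000000002]
l rear [ 4.92106758e-01 -2.91923373e-04  1.11000000e-01] pred [0.49437699999999996, 0.008310399999999996]
side rear [ 0.52192432 -0.06187777  0.083     ]
[[322. 238.]
 [441. 493.]
 [481. 464.]
 [665. 387.]
 [548. 147.]] [[ 95. 172.]
 [234. 470.]
 [282. 437.]
 [496. 346.]
 [360.  66.]]
```

Run:
```python
from h import *
out=[]
for f in 'pq':
    s=dict(np.load(f'pics/{f}_s.npz'))['img'][135:180,315:345,::-1]
    g=np.clip((s.astype(float)-50)*2,0,255).astype('uint8')
    out.append(cv2.resize(g,None,fx=13,fy=13,interpolation=cv2.INTER_NEAREST))
cv2.imwrite('pics/pq2.png',np.hstack(out))
s=dict(np.load('pics/q_s.npz'));m=np.array([.611,-.2527,0]);A=-1.152;M=np.array([[np.cos(A),-np.sin(A),0],[np.sin(A),np.cos(A),0],[0,0,1]])
for a in (0,.13):
    f=lambda r,y,h:(.07-r*np.cos(a)+h*np.sin(a)*-1*-1, y, .065+r*np.sin(a)+h*np.cos(a))
    P=np.array([f(.12,-.08,0),f(.12,-.08,.01),f(.12,.08,0),f(0,-.08,0)])
    print(a,((proj(s,P@M.T+m)-[315,135])*13).round().tolist())
```

```text
0 [[209.0, 386.0], [212.0, 358.0], [-282.0, 257.0], [344.0, 198.0]]
0.13 [[215.0, 340.0], [219.0, 310.0], [-279.0, 213.0], [344.0, 198.0]]
```

View pics/pq2.png

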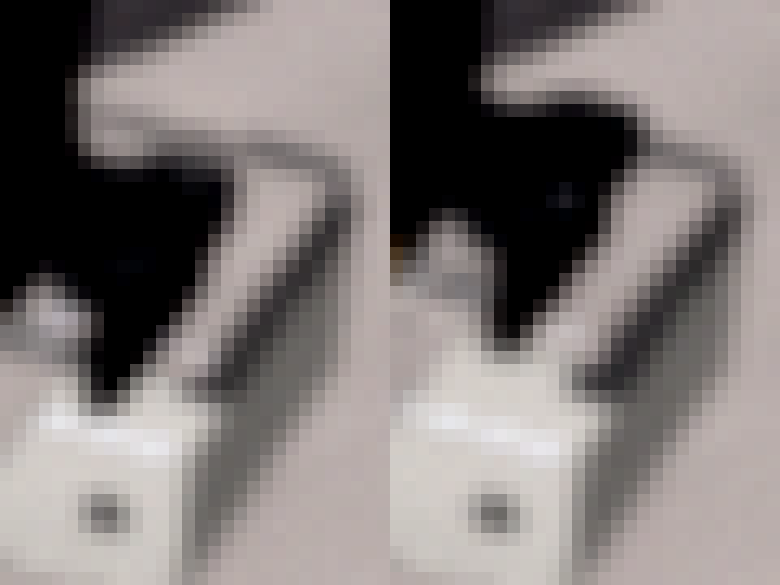

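>>> jog_arm(
  commands=[
    {"translation": [0.5,-1.1,5.9],"twist": 0},
    {"translation": [0.5,-1.1,5.9],"twist": 0},
    {"translation": [0.7,-1.6,5.2],"twist": 0},
    {"translation": [0.7,-1.6,5.2],"twist": 0},
    {"translation": [1.1,-2.5,5.6],"twist": 0},
    {"translation": [1.1,-2.5,5.6],"twist": 0},
    {"translation": [0,0,0],"twist": 0},
  ],
)

```text
time: 27.7
ee_pos: [0.5642, -0.1487, 0.0767]
eef_rot: [0.692, 0.146, -0.145, -0.692]
ft_force: [-1.6, 1.8, -6.0]
width: 0.0253
```

Run:
```python
from h import *
s=camera('side');np.savez('pics/r_s.npz',**s);w=camera('wrist');cv2.imwrite('pics/r_w.png',w['img'][:,:,::-1])
g=np.clip((s['img'].astype(float)-30)*1.6,0,255).astype('uint8')
crop('side','pics/r_s.png',270,110,350,190,8,g)
st=read_state();print(st['time'],st['ee_pos'],st['torque'],st['ft_force'])
```

```text
27.8 [ 0.56394295 -0.14856768  0.0760371 ] [0.80198827 0.02080476 0.04354929] [-0.40783446  2.03981004 -5.41476242]
```

View pics/r_s.png

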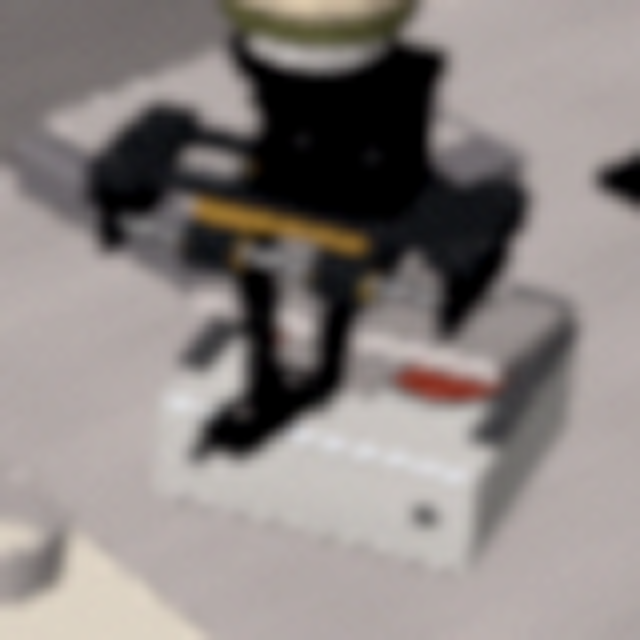

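View pics/r_w.png

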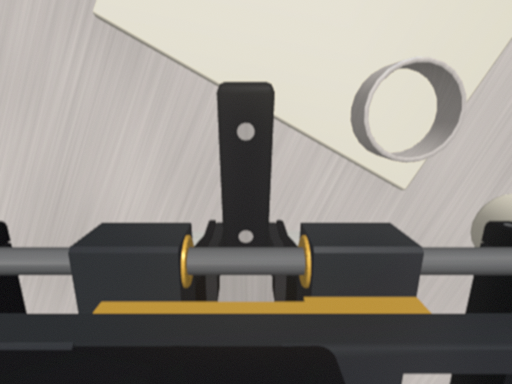

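>>> jog_arm(
  commands=[
    {"translation": [-2.3,5.2,1.2],"twist": 0},
    {"translation": [-2.3,5.2,1.2],"twist": 0},
    {"translation": [-2.3,5.2,1.3],"twist": 0},
    {"translation": [-2.3,5.2,1.3],"twist": 0},
    {"translation": [0,0,0],"twist": 0},
  ],
)

```text
time: 28.3
ee_pos: [0.5541, -0.1258, 0.0812]
eef_rot: [-0.692, -0.146, 0.146, 0.692]
ft_force: [-1.5, 1.9, -4.1]
width: 0.0252
```

Run:
```python
from h import *
s=camera('side');np.savez('pics/t_s.npz',**s);w=camera('wrist');cv2.imwrite('pics/t_w.png',w['img'][:,:,::-1])
g=np.clip((s['img'].astype(float)-30)*1.6,0,255).astype('uint8')
crop('side','pics/t_s.png',270,110,350,190,8,g)
st=read_state();print(st['time'],st['ee_pos'],st['torque'],st['ft_force'])
```

```text
28.4 [ 0.55423201 -0.12623725  0.08090228] [ 0.81240165  0.19870043 -0.0015702 ] [-0.98180754  2.18323864 -3.35075928]
```

View pics/t_s.png

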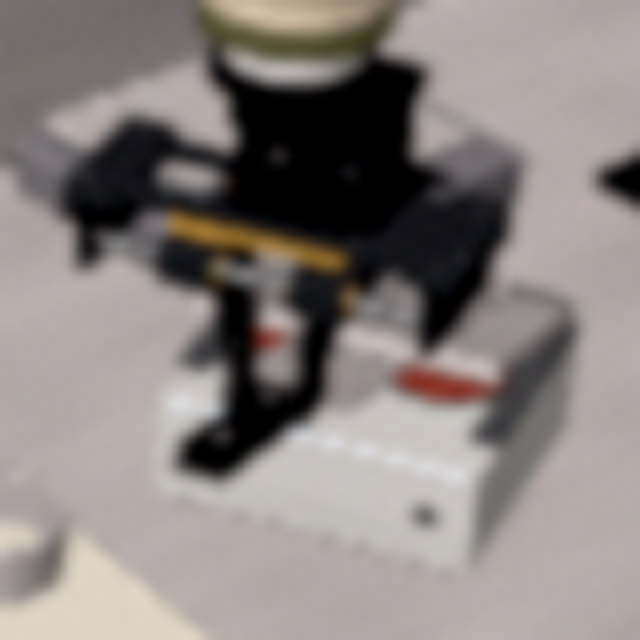

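View pics/t_w.png

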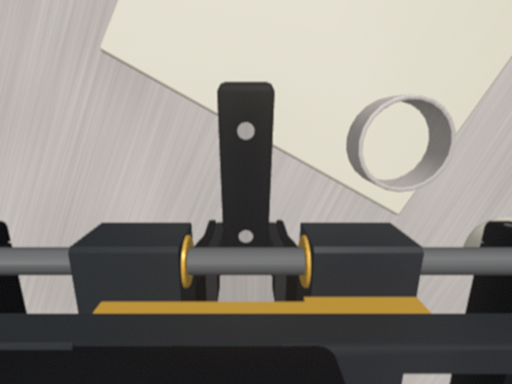

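```bash
cat > cov.py <<'E'
from h import *
s=dict(np.load('pics/q_s.npz'));m=np.array([.611,-.2527,0]);A=-1.152;M=np.array([[np.cos(A),-np.sin(A),0],[np.sin(A),np.cos(A),0],[0,0,1]])
def corners(a,cam=s):
    P=np.array([(.07-r*np.cos(a)-h*np.sin(a)*-1,y,.065+r*np.sin(a)+h*np.cos(a)) for r,y,h in ((.12,-.08,0),(.12,-.08,.01),(.12,.08,0),(.12,.08,.01))])
    return proj(cam,P@M.T+m)
E
python3 - <<'E'
from cov import *
for d in (10,15,20,25,30,40): print(d,((corners(np.radians(d))-[270,110])*8).round().tolist())
E
```

```text
10 [[494.0, 399.0], [497.0, 380.0], [190.0, 321.0], [192.0, 302.0]]
15 [[497.0, 379.0], [501.0, 359.0], [192.0, 301.0], [195.0, 282.0]]
20 [[502.0, 358.0], [506.0, 338.0], [196.0, 281.0], [199.0, 261.0]]
25 [[506.0, 337.0], [511.0, 316.0], [200.0, 260.0], [204.0, 241.0]]
30 [[512.0, 315.0], [517.0, 295.0], [204.0, 240.0], [209.0, 220.0]]
40 [[524.0, 273.0], [530.0, 253.0], [215.0, 198.0], [221.0, 179.0]]
```

>>> jog_arm(
  commands=[
    {"translation": [0.6,-1.4,4.6],"twist": 0},
    {"translation": [0.7,-1.5,4.6],"twist": 0},
    {"translation": [0.7,-1.5,4.6],"twist": 0},
    {"translation": [0,0,0],"twist": 0},
  ],
)

```text
time: 28.8
ee_pos: [0.5568, -0.1319, 0.0953]
eef_rot: [0.692, 0.146, -0.145, -0.692]
ft_force: [-1.8, 2.8, -5.0]
width: 0.0249
```

```bash
cat > lk.py <<'E'
import sys
from h import *
f=sys.argv[1]
s=camera('side');np.savez(f'pics/{f}_s.npz',**s);w=camera('wrist')
g=np.clip((s['img'].astype(float)-30)*1.6,0,255).astype('uint8')
a=cv2.resize(g[100:190,270:350],None,fx=6,fy=6,interpolation=cv2.INTER_CUBIC)
b=cv2.resize(w['img'][70:260,190:310],None,fx=2.5,fy=540/190,interpolation=cv2.INTER_CUBIC)
cv2.imwrite(f'pics/{f}.png',np.hstack([a,b])[:,:,::-1])
st=read_state();print(st['time'],st['ee_pos'],st['torque'],st['ft_force'])
E
python3 lk.py u1
```

```text
28.9 [ 0.55655481 -0.13179884  0.09475631] [1.0055579  0.24794282 0.02761214] [-1.15239885  3.02442593 -4.42111238]
```

View pics/u1.png

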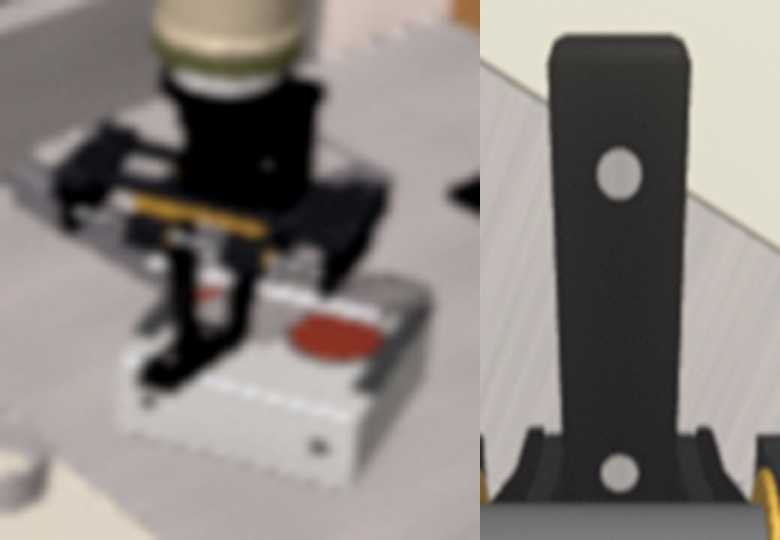

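>>> jog_arm(
  commands=[
    {"translation": [0.9,-2.1,4.3],"twist": 0},
    {"translation": [0.9,-2.1,4.3],"twist": 0},
    {"translation": [0.9,-2.1,4.3],"twist": 0},
    {"translation": [1.2,-2.6,4.0],"twist": 0},
    {"translation": [1.2,-2.6,4.0],"twist": 0},
    {"translation": [1.2,-2.6,4.0],"twist": 0},
    {"translation": [0,0,0],"twist": 0},
  ],
)

```text
time: 29.6
ee_pos: [0.5632, -0.1465, 0.1203]
eef_rot: [0.692, 0.146, -0.145, -0.692]
ft_force: [-1.3, 2.5, -3.8]
width: 0.0246
```

```bash
python3 lk.py u2
python3 - <<'E'
from cov import *
for d in (24,30,35,40,45): print(d,((corners(np.radians(d))-[270,100])*6).round().tolist())
E
```

```text
29.7 [ 0.5629768  -0.14633726  0.11971383] [0.64632444 0.0556667  0.03609175] [-0.3172735   1.63847983 -3.9415597 ]
24 [[379.0, 316.0], [383.0, 301.0], [149.0, 258.0], [152.0, 244.0]]
30 [[384.0, 297.0], [388.0, 281.0], [153.0, 240.0], [157.0, 225.0]]
35 [[388.0, 280.0], [392.0, 265.0], [157.0, 224.0], [161.0, 209.0]]
40 [[393.0, 265.0], [397.0, 249.0], [162.0, 209.0], [166.0, 194.0]]
45 [[398.0, 249.0], [403.0, 234.0], [166.0, 194.0], [171.0, 180.0]]
```

View pics/u2.png

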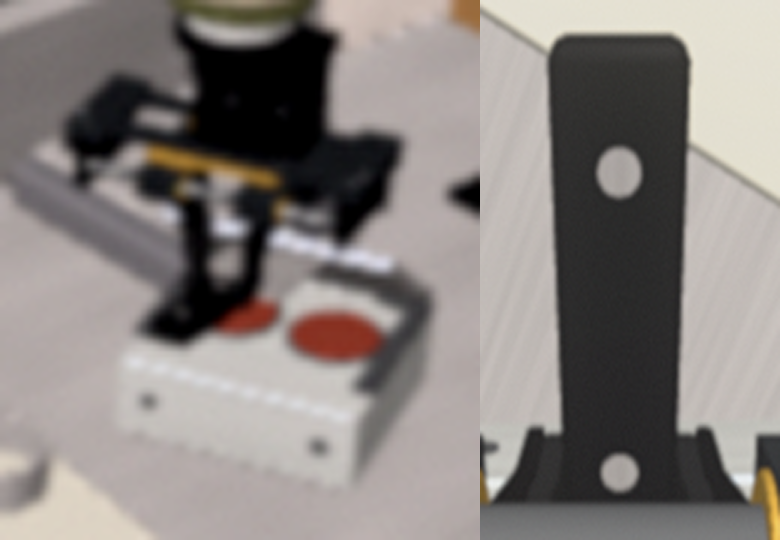

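>>> jog_arm(
  commands=[
    {"translation": [1.4,-3.1,3.5],"twist": 0},
    {"translation": [1.4,-3.1,3.5],"twist": 0},
    {"translation": [1.4,-3.1,3.5],"twist": 0},
    {"translation": [1.6,-3.5,3.0],"twist": 0},
    {"translation": [1.6,-3.5,3.0],"twist": 0},
    {"translation": [1.6,-3.5,3.0],"twist": 0},
    {"translation": [1.7,-3.9,2.5],"twist": 0},
    {"translation": [1.7,-3.9,2.5],"twist": 0},
    {"translation": [1.7,-3.9,2.5],"twist": 0},
    {"translation": [0,0,0],"twist": 0},
  ],
)

```text
time: 30.7
ee_pos: [0.5774, -0.1782, 0.147]
eef_rot: [0.692, 0.146, -0.145, -0.692]
ft_force: [0.0, 1.7, -2.0]
width: 0.0247
```

```bash
python3 lk.py u3
python3 - <<'E'
from cov import *
for d in (50,60,64,70,75): print(d,((corners(np.radians(d))-[270,100])*6).round().tolist())
E
```

```text
30.8 [ 0.57712819 -0.1780208   0.14661389] [ 0.18989536 -0.10639733  0.03961001] [-0.03198729  0.61159851 -2.05327101]
50 [[403.0, 234.0], [408.0, 219.0], [172.0, 179.0], [177.0, 165.0]]
60 [[414.0, 205.0], [419.0, 192.0], [183.0, 152.0], [189.0, 140.0]]
64 [[419.0, 195.0], [424.0, 182.0], [188.0, 142.0], [193.0, 130.0]]
70 [[425.0, 180.0], [431.0, 169.0], [195.0, 128.0], [201.0, 117.0]]
75 [[431.0, 169.0], [437.0, 159.0], [201.0, 117.0], [207.0, 108.0]]
```

View pics/u3.png

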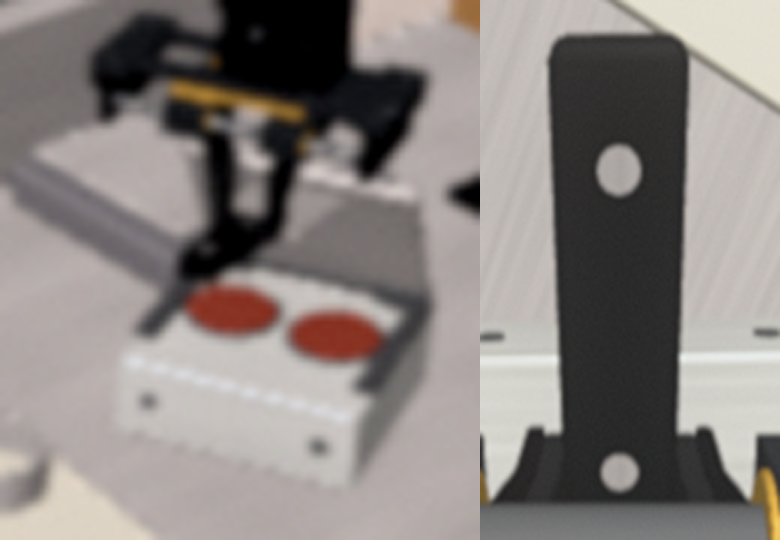

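>>> jog_arm(
  commands=[
    {"translation": [1.8,-4.1,1.8],"twist": 0},
    {"translation": [1.8,-4.1,1.8],"twist": 0},
    {"translation": [1.8,-4.1,1.8],"twist": 0},
    {"translation": [1.9,-4.3,1.2],"twist": 0},
    {"translation": [1.9,-4.3,1.2],"twist": 0},
    {"translation": [1.9,-4.3,1.2],"twist": 0},
    {"translation": [2,-4.4,0.5],"twist": 0},
    {"translation": [2,-4.4,0.5],"twist": 0},
    {"translation": [2,-4.4,0.5],"twist": 0},
    {"translation": [2,-4.5,0],"twist": 0},
    {"translation": [2,-4.5,0],"twist": 0},
    {"translation": [2,-4.5,0],"twist": 0},
    {"translation": [0,0,0],"twist": 0},
  ],
)

```text
time: 32.1
ee_pos: [0.6, -0.2303, 0.1568]
eef_rot: [0.692, 0.145, -0.145, -0.692]
ft_force: [0.9, -0.3, -2.8]
width: 0.0245
```

```bash
python3 lk.py u4
python3 - <<'E'
from cov import *
for d in (75,80,85,90,95,100,105): print(d,((corners(np.radians(d))-[270,100])*6).round().tolist())
E
```

```text
32.2 [ 0.59971693 -0.2299657   0.15677156] [-0.02253989 -0.10357393  0.01861884] [ 0.20883487  0.54770967 -0.03581277]
75 [[431.0, 169.0], [437.0, 159.0], [201.0, 117.0], [207.0, 108.0]]
80 [[437.0, 159.0], [442.0, 150.0], [207.0, 108.0], [213.0, 100.0]]
85 [[442.0, 150.0], [448.0, 142.0], [214.0, 100.0], [220.0, 92.0]]
90 [[448.0, 143.0], [453.0, 136.0], [220.0, 93.0], [226.0, 87.0]]
95 [[453.0, 137.0], [458.0, 131.0], [226.0, 87.0], [232.0, 82.0]]
100 [[458.0, 132.0], [462.0, 128.0], [232.0, 83.0], [237.0, 79.0]]
105 [[463.0, 128.0], [467.0, 126.0], [237.0, 80.0], [243.0, 77.0]]
```

View pics/u4.png

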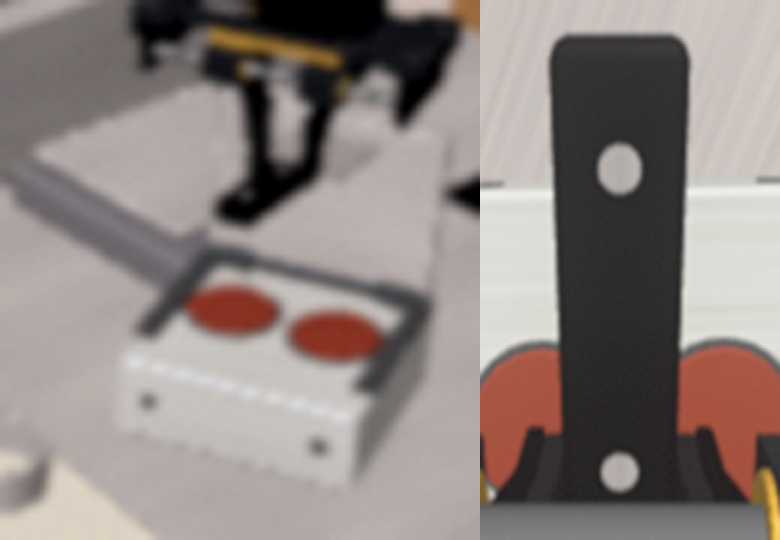

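>>> jog_arm(
  commands=[
    {"translation": [2,-4.5,0],"twist": 0},
    {"translation": [2,-4.5,0],"twist": 0},
    {"translation": [2,-4.5,0],"twist": 0},
    {"translation": [0,0,0],"twist": 0},
  ],
)

```text
time: 32.6
ee_pos: [0.6059, -0.2435, 0.1566]
eef_rot: [-0.692, -0.145, 0.145, 0.692]
ft_force: [0.7, 0.3, -1.9]
width: 0.0248
```

```bash
python3 lk.py u5
python3 - <<'E'
from h import *
s=dict(np.load('pics/u5_s.npz'))['img']
g=np.clip((s.astype(float)-90)*2.6,0,255).astype('uint8')
crop('','pics/u5c.png',300,100,360,165,9,g)
from cov import corners
for d in (80,85,90,95,100,105): print(d,((corners(np.radians(d))-[300,100])*9).round().tolist())
t=camera('top');crop('top','pics/u5t.png',300,110,410,220,6,t['img'])
for d in (80,85,90,95,100,105): print(d,((corners(np.radians(d),t)-[300,110])*6).round().tolist())
E
```

```text
32.7 [ 0.6060854  -0.2432134   0.15697673] [ 0.05759274 -0.13627103 -0.00350278] [-0.00655744 -0.78189922 -1.77729268]
80 [[385.0, 238.0], [393.0, 225.0], [41.0, 162.0], [50.0, 149.0]]
85 [[393.0, 225.0], [401.0, 214.0], [51.0, 150.0], [59.0, 139.0]]
90 [[402.0, 214.0], [409.0, 204.0], [60.0, 139.0], [68.0, 130.0]]
95 [[409.0, 205.0], [417.0, 197.0], [69.0, 131.0], [77.0, 123.0]]
100 [[417.0, 198.0], [424.0, 192.0], [78.0, 124.0], [86.0, 119.0]]
105 [[424.0, 193.0], [430.0, 189.0], [86.0, 119.0], [94.0, 116.0]]
80 [[506.0, 422.0], [523.0, 414.0], [381.0, 165.0], [398.0, 157.0]]
85 [[524.0, 414.0], [541.0, 407.0], [399.0, 157.0], [415.0, 150.0]]
90 [[541.0, 406.0], [558.0, 400.0], [416.0, 150.0], [432.0, 143.0]]
95 [[558.0, 399.0], [574.0, 393.0], [432.0, 143.0], [448.0, 137.0]]
100 [[574.0, 393.0], [589.0, 387.0], [448.0, 137.0], [463.0, 132.0]]
105 [[589.0, 387.0], [604.0, 381.0], [463.0, 132.0], [477.0, 127.0]]
```

View pics/u5c.png

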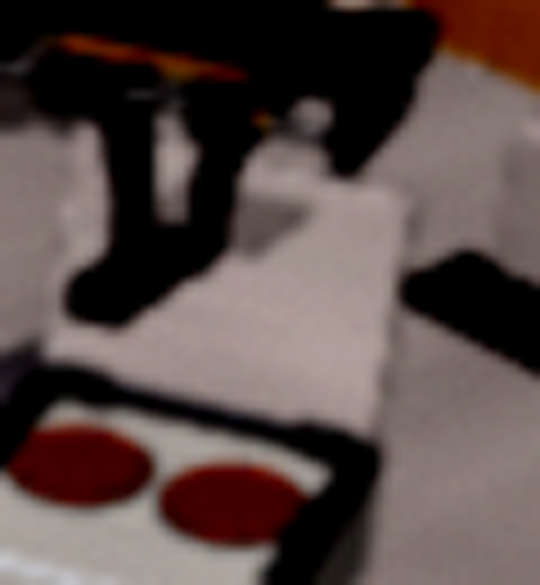

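View pics/u5t.png

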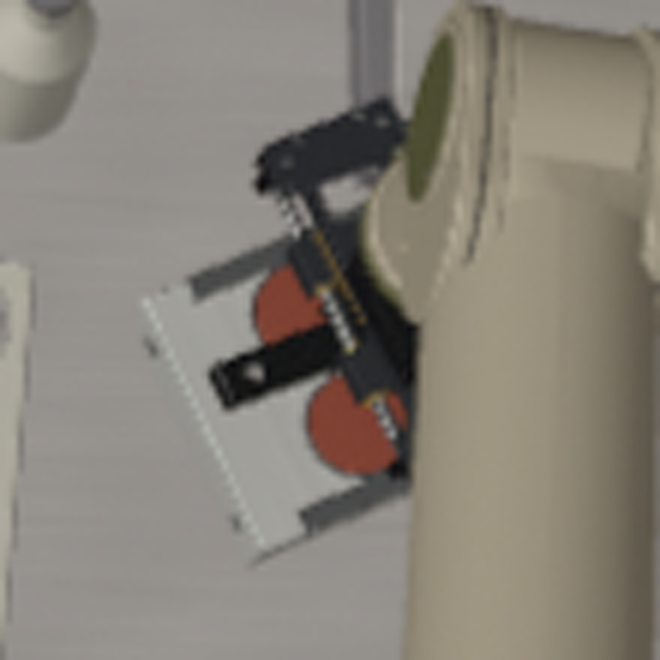

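>>> jog_arm(
  commands=[
    {"translation": [2,-4.5,0],"twist": 0},
    {"translation": [2,-4.5,0],"twist": 0},
    {"translation": [1,-2.5,0],"twist": 0},
    {"translation": [0,0,0],"twist": 0},
  ],
)

```text
time: 33.15
ee_pos: [0.611, -0.2546, 0.1568]
eef_rot: [0.692, 0.146, -0.145, -0.692]
ft_force: [-0.9, 0.6, -1.7]
width: 0.0253
```

>>> jog_arm(
  commands=[
    {"translation": [-4,9,0],"twist": 0},
    {"translation": [-8,18,2],"twist": 0},
    {"translation": [-10,23,2],"twist": 0},
    {"translation": [-10,23,2],"twist": 0},
    {"translation": [-10,23,0],"twist": 0},
    {"translation": [-10,23,0],"twist": 0},
    {"translation": [-4,10,0],"twist": 0},
    {"translation": [0,0,0],"twist": 0},
  ],
)

```text
time: 33.95
ee_pos: [0.5548, -0.1238, 0.1636]
eef_rot: [0.692, 0.147, -0.146, -0.691]
ft_force: [-0.0, -0.4, -1.8]
width: 0.0249
```

Run:
```python
from h import *
s=camera('side');t=camera('top');w=camera('wrist');np.savez('pics/v_s.npz',**s)
crop('side','pics/v_s.png',260,90,360,190,6,cv2.convertScaleAbs(s['img'],alpha=1.3))
crop('top','pics/v_t.png',290,110,400,220,6,t['img'])
cv2.imwrite('pics/v_w.png',w['img'][:,:,::-1])
from cov import corners
for d in (85,90,95,100,105): print(d,((corners(np.radians(d))-[260,90])*6).round().tolist(),((corners(np.radians(d),t)-[290,110])*6).round().tolist())
st=read_state();print(st['time'],st['ee_pos'],st['ft_force'])
```

```text
85 [[502.0, 210.0], [508.0, 202.0], [274.0, 160.0], [280.0, 152.0]] [[584.0, 414.0], [601.0, 407.0], [459.0, 157.0], [475.0, 150.0]]
90 [[508.0, 203.0], [513.0, 196.0], [280.0, 153.0], [286.0, 147.0]] [[601.0, 406.0], [618.0, 400.0], [476.0, 150.0], [492.0, 143.0]]
95 [[513.0, 197.0], [518.0, 191.0], [286.0, 147.0], [292.0, 142.0]] [[618.0, 399.0], [634.0, 393.0], [492.0, 143.0], [508.0, 137.0]]
100 [[518.0, 192.0], [522.0, 188.0], [292.0, 143.0], [297.0, 139.0]] [[634.0, 393.0], [649.0, 387.0], [508.0, 137.0], [523.0, 132.0]]
105 [[523.0, 188.0], [527.0, 186.0], [297.0, 140.0], [303.0, 137.0]] [[649.0, 387.0], [664.0, 381.0], [523.0, 132.0], [537.0, 127.0]]
34.1 [ 0.55514131 -0.12659581  0.16298023] [ 0.23940388 -1.02527492 -1.89505321]
```

View pics/v_s.png

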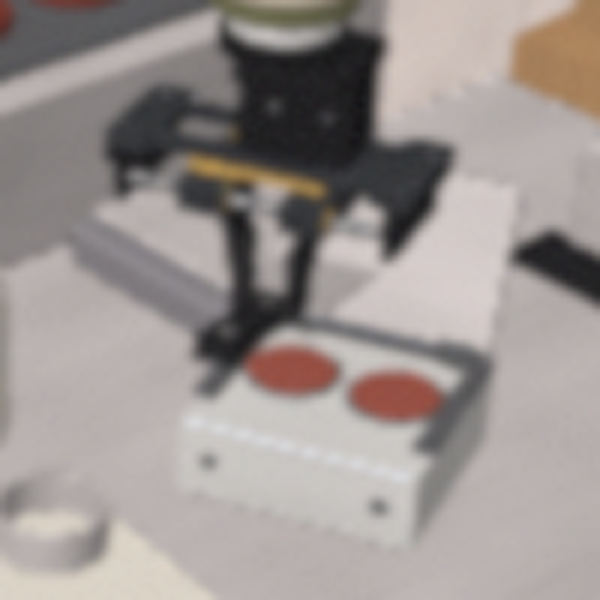

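View pics/v_t.png

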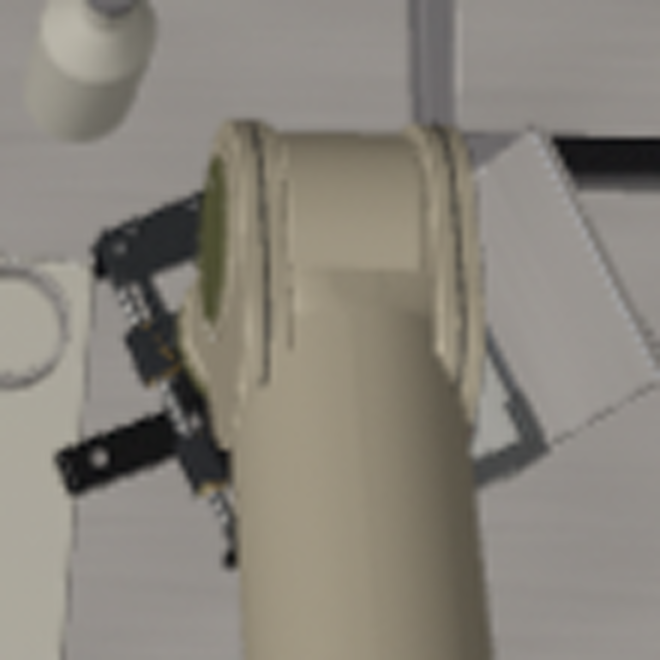

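View pics/v_w.png

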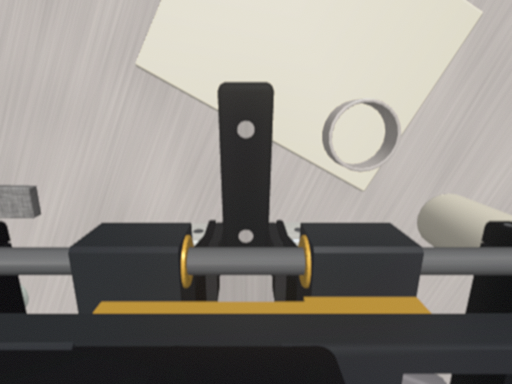

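>>> jog_arm(
  commands=[
    {"translation": [-2.4,20,0],"twist": 0.099},
    {"translation": [-2.4,20,0],"twist": 0.099},
    {"translation": [-2.4,20,0],"twist": 0.099},
    {"translation": [-2.4,20,0],"twist": 0.099},
    {"translation": [-2.4,20,0],"twist": 0.099},
    {"translation": [-2.4,20,0],"twist": 0.099},
    {"translation": [-2.4,20,0],"twist": 0.099},
    {"translation": [-2.4,20,0],"twist": 0.099},
    {"translation": [-2.4,20,0],"twist": 0.099},
    {"translation": [-2.4,20,0],"twist": 0.099},
    {"translation": [-2,20,0],"twist": 0.1},
    {"translation": [0,0,-25],"twist": 0},
    {"translation": [0,0,-30],"twist": 0},
    {"translation": [0,0,-30],"twist": 0},
    {"translation": [0,0,-25],"twist": 0},
    {"translation": [0,0,-15],"twist": 0},
    {"translation": [0,0,0],"twist": 0},
  ],
)

```text
time: 35.8
ee_pos: [0.5281, 0.0941, 0.0362]
eef_rot: [-0.516, -0.482, 0.484, 0.517]
ft_force: [0.3, 0.5, -1.8]
width: 0.0251
```

```bash
python3 -c "
from h import *
snap('x',220,140,320,230,7,1.3)"
```

```text
{'time': np.float64(35.9), 'ee_pos': array([0.5296, 0.0949, 0.0387]), 'ft_force': array([ 0.3054,  0.8636, -1.9014]), 'width': np.float64(0.0251)}
```

View pics/x_s.png

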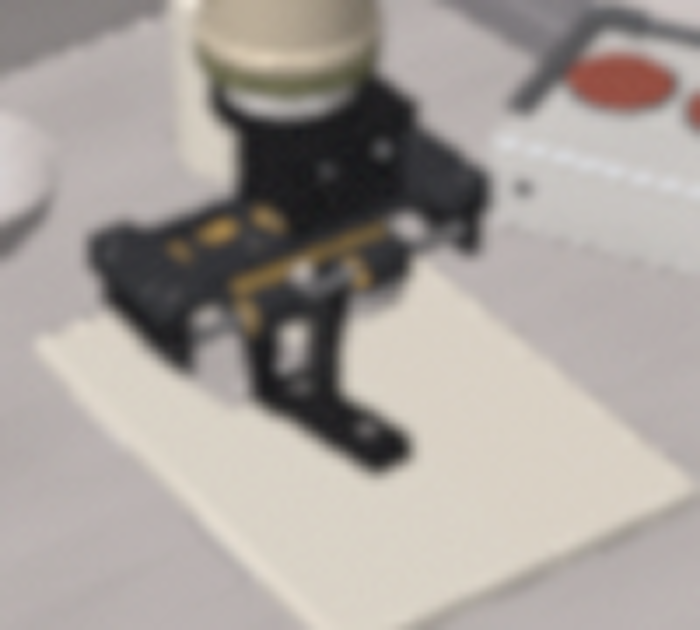

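View pics/x_w.png

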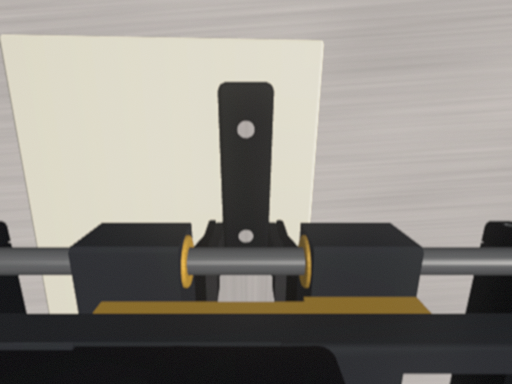

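Now lower until the tip meets the board, watching the force.

>>> jog_arm(
  commands=[
    {"translation": [0,0,-12],"twist": 0},
    {"translation": [0,0,-10],"twist": 0},
    {"translation": [0,0,-4],"twist": 0},
    {"translation": [0,0,0],"twist": 0},
  ],
)

```text
time: 36.3
ee_pos: [0.5283, 0.0948, 0.0112]
eef_rot: [-0.516, -0.483, 0.484, 0.516]
ft_force: [-0.6, 0.1, -1.3]
width: 0.0252
```

>>> jog_arm(
  commands=[
    {"translation": [0,0,-3],"twist": 0},
    {"translation": [0,0,-3],"twist": 0},
    {"translation": [0,0,0],"twist": 0},
  ],
)

```text
time: 36.6
ee_pos: [0.5287, 0.0949, 0.0057]
eef_rot: [-0.516, -0.483, 0.483, 0.516]
ft_force: [0.1, -0.4, -1.9]
width: 0.025
```

>>> jog_arm(
  commands=[
    {"translation": [0,0,-2],"twist": 0},
    {"translation": [0,0,-2],"twist": 0},
    {"translation": [0,0,0],"twist": 0},
  ],
)

```text
time: 36.9
ee_pos: [0.529, 0.095, 0.0019]
eef_rot: [0.516, 0.483, -0.483, -0.516]
ft_force: [-0.8, -0.6, -0.7]
width: 0.0252
```

>>> jog_arm(
  commands=[
    {"translation": [0,0,-2],"twist": 0},
    {"translation": [0,0,0],"twist": 0},
  ],
)

```text
time: 37.1
ee_pos: [0.529, 0.0951, 0.0]
eef_rot: [0.516, 0.483, -0.483, -0.516]
ft_force: [-1.0, -0.2, 2.2]
width: 0.025
```

>>> jog_arm(
  commands=[
    {"translation": [0,0,-2],"twist": 0},
    {"translation": [0,0,0],"twist": 0},
  ],
)

```text
time: 37.3
ee_pos: [0.5289, 0.0951, -0.002]
eef_rot: [0.516, 0.483, -0.483, -0.516]
ft_force: [-2.5, -0.7, 4.2]
width: 0.0257
```

>>> jog_arm(
  commands=[
    {"translation": [0,0,-2],"twist": 0},
    {"translation": [0,0,0],"twist": 0},
  ],
)

```text
time: 37.5
ee_pos: [0.5288, 0.095, -0.0042]
eef_rot: [-0.516, -0.483, 0.483, 0.516]
ft_force: [-2.6, 0.6, 3.3]
width: 0.0249
```

>>> jog_arm(
  commands=[
    {"translation": [0,0,-2],"twist": 0},
    {"translation": [0,0,-1.5],"twist": 0},
    {"translation": [0,0,0],"twist": 0},
  ],
)

```text
time: 37.8
ee_pos: [0.5286, 0.095, -0.0078]
eef_rot: [-0.516, -0.483, 0.483, 0.516]
ft_force: [-2.3, 0.4, 3.2]
width: 0.025
```

```bash
python3 -c "
from h import *
snap('y',220,140,320,230,7,1.3)"
```

```text
{'time': np.float64(37.9), 'ee_pos': array([ 0.5287,  0.095 , -0.0076]), 'ft_force': array([-2.7583,  0.7309,  4.4186]), 'width': np.float64(0.0253)}
```

View pics/y_w.png

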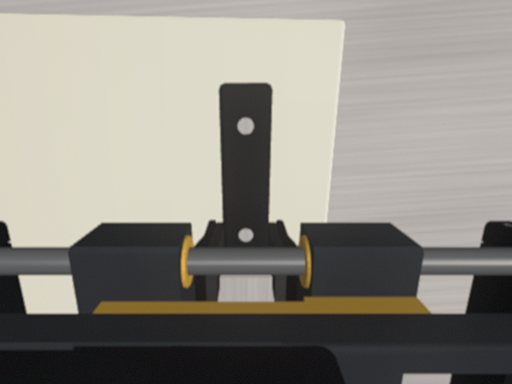

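>>> jog_arm(
  commands=[
    {"translation": [0,0,0],"twist": 0},
    {"translation": [0,0,0],"twist": 0},
    {"translation": [0,0,0],"twist": 0},
    {"translation": [0,0,0],"twist": 0},
    {"translation": [0,0,0],"twist": 0},
    {"translation": [0,0,0],"twist": 0},
    {"translation": [0,0,5],"twist": 0},
    {"translation": [0,0,15],"twist": 0},
    {"translation": [0,0,30],"twist": 0},
    {"translation": [0,0,40],"twist": 0},
    {"translation": [0,0,40],"twist": 0},
    {"translation": [-20,-20,40],"twist": 0},
    {"translation": [-20,-30,30],"twist": 0},
    {"translation": [-20,-30,0],"twist": 0},
    {"translation": [-20,-30,0],"twist": 0},
    {"translation": [-10,-40,0],"twist": -0.05},
    {"translation": [-10,-40,0],"twist": -0.05},
    {"translation": [-10,-40,0],"twist": -0.05},
    {"translation": [0,0,0],"twist": 0},
  ],
  grip=0,
)

```text
time: 39.8
ee_pos: [0.4172, -0.1399, 0.1933]
eef_rot: [0.553, 0.441, -0.441, -0.552]
ft_force: [0.7, 0.5, -0.3]
width: 0.087
```

Run:
```python
from h import *
s=camera('side');t=camera('top');np.savez('pics/z_s.npz',**s);np.savez('pics/z_t.npz',**t)
cv2.imwrite('pics/z_s.png',s['img'][:,:,::-1]);crop('top','pics/z_t.png',220,100,420,300,3,t['img'])
crop('side','pics/z_s2.png',215,130,360,235,5,cv2.convertScaleAbs(s['img'],alpha=1.3))
st=read_state();print(st['time'],st['ee_pos'],st['ft_force'],st['width'])
```

```text
39.9 [ 0.41891275 -0.13501244  0.19329683] [-0.38284008 -0.46050094 -0.62288401] 0.08662239271037467
```

View pics/z_s.png

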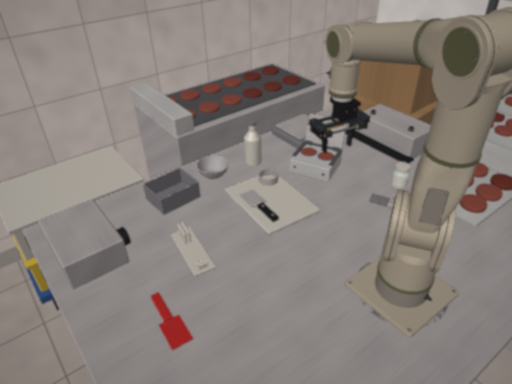

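View pics/z_s2.png

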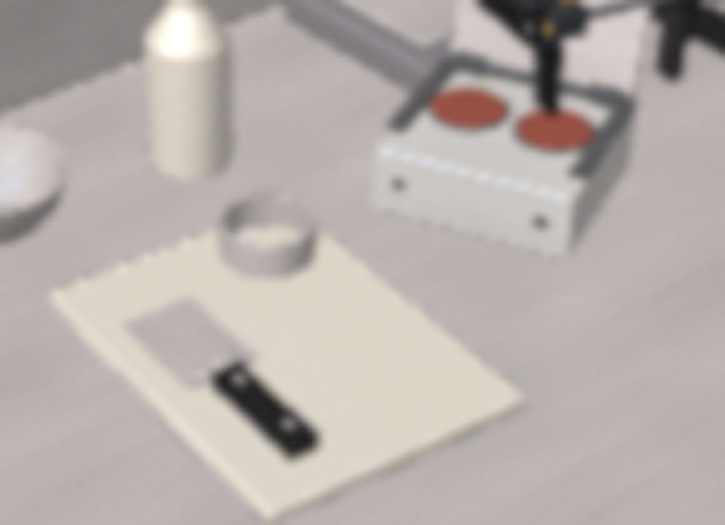

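View pics/z_t.png

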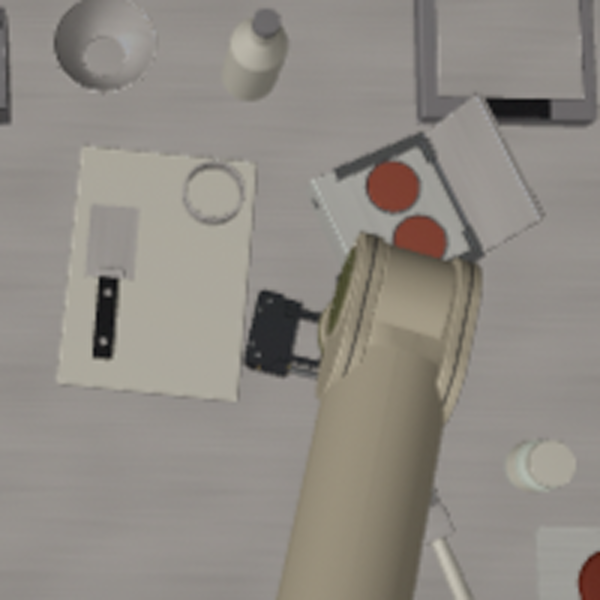

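Run:
```python
from cov import *
t=dict(np.load('pics/z_t.npz'))
for d in (90,95,100,105,109): print(d,corners(np.radians(d),t).round(1).tolist())
a=cv2.imread('pics/top0.png')[:,:,::-1].astype(int);b=t['img'].astype(int)
d=np.abs(a-b).sum(2)
for n,(x0,y0,x1,y1) in dict(ring=(275,150,306,180),bottle=(288,95,325,140),jar=(385,242,415,268),brush=(345,245,382,310)).items(): print(n,d[y0:y1,x0:x1].mean().round(1),d[y0:y1,x0:x1].max())
```

```text
90 [[390.2, 177.7], [392.9, 176.6], [369.3, 135.0], [371.9, 133.9]]
95 [[393.0, 176.6], [395.6, 175.5], [372.0, 133.9], [374.6, 132.9]]
100 [[395.7, 175.5], [398.2, 174.5], [374.7, 132.9], [377.2, 131.9]]
105 [[398.2, 174.5], [400.6, 173.5], [377.2, 132.0], [379.6, 131.1]]
109 [[400.2, 173.7], [402.4, 172.8], [379.2, 131.3], [381.4, 130.6]]
ring 7.0 12
bottle 6.6 11
jar 6.9 10
brush 47.3 209
```

```bash
python3 -c "
from bench import *
print(close_job()); print(read_state()['time'])"
```

```text
the job is handed in; nothing more can be done
None
the job is handed in; nothing more can be done
```

The job is done and handed in at about 40 s of the 72 s allowed. I took the scraper from the rack, toppled it flat onto the board and let go. I then regripped it with the blade level, slid the blade about 30 mm under the cover and prised the cover open. The scraper ended flat on the board again.

**Last checks**
- **Cover:** it leans back at roughly 105° by the top camera, and it stayed there after I withdrew the scraper.
- **Scraper:** both fixed cameras show it lying flat on the board, clear of the ring, with the gripper well away.
- **Bystanders:** the top view of the ring, bottle and jar matches the first picture. The arm half hid the brush in the last picture, so I could not compare it fully, but nothing came near it.
- **Forces:** every force I read stayed under 10 N.

**What went wrong or disagreed**
- **Finger height:** the fingertips sat about 25 mm higher than the reported tool position implied. My first grip therefore closed above the handle; it disturbed nothing, and I corrected for it by sight.
- **Blade droop:** the scraper slipped about 11° nose-down in the grip early in the lift. I backed the tip out to lessen the load and finished with it drooped, then pressed it nearly level on the board before letting go.
- **Position estimate:** the wrist camera was also about 9 mm off in height. My estimate of the blade tip's reach was about 8 mm short, which I found from the side and top views.

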